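# Pack the flange-clamp set into its tilted carrier

### The job

Put the two toe brackets and the key block away in the tilted steel carrier so that all three stand square in it, fully down on its floor: the long-toed bracket with its toe fully home under the deep lip, the short-toed bracket with its toe fully home under the shallow lip, and the key block filling the space between them. They only go in in one order. Leave the other things on the bench where they are.

Things in the scene. Friction and masses are not known exactly. Their poses are not given: they have to be found in the camera images.
- tray: Fixed open steel box on a dark stand, mouth leaning 30 deg towards the robot. Origin: centre of its inner floor, 75 mm above the bench. x: across it, up the slope away from the robot; y: along it, level, to the left; z: out of the mouth. Inside 44 mm (x) by 110.5 mm (y); walls 6 mm thick, 28 mm high. At each end a 5 mm lip spans its width, underside 15 mm above the floor.
- deep_lip (a point): Middle of the inner edge of the deep lip, at its underside (tray frame 0, +25.25, +15 mm). The lip reaches 30 mm in from the +y end wall. A toe enters only with its whole length clear of the lips and then slides along y under its lip to the end wall. With the long bracket home its origin is at tray y = +13.25 mm.
- shallow_lip (a point): Middle of the inner edge of the shallow lip, at its underside (tray frame 0, -43.25, +15 mm). The lip reaches 12 mm in from the -y end wall. With the short bracket home its origin is at tray y = -31.25 mm; between both brackets a 24.5 mm gap then remains, centred at tray y = -9 mm, for the key. They may lean; the key's foot, pressed down, wedges them apart.
- bracket_long: Loose aluminium toe bracket, 0.18 kg, standing on the bench. Origin: centre of the underside of its upright; z up. Upright 40 (x) by 20 (y) mm up to z = 28; above, to z = 64, a neck 28 (x) by 16 (y) mm, flush with the toe side (y -6 to +10): grip it there, across x. Toe 12 thick, 40 wide, 32 mm beyond the upright along +y (52 mm in all). Axes parallel to the tray's when packed.
- bracket_short: As the long bracket, but its toe is only 14 mm long and points along its -y (34 mm in all; neck y -10 to +6). Origin: centre of the underside of its upright; z up. In the tray its axes are parallel to the tray's.
- key: Loose plain aluminium key block, 0.15 kg, 40 mm (x) by 22 mm (y) by 64 mm high, its foot bevelled to 14 mm (y) over the lowest 8 mm, a dark spot on top, standing on the bench. Origin: centre of its underside, z up. In the tray its x lies along the tray's x (either way round), its z along the tray's z.
- cork_a: Bystander: tapered cork plug 32 mm across, 22 mm high. Origin: centre of its underside.
- cork_b: Bystander: another cork plug, the same.
- stud: Bystander: steel stud with a nut lying on the bench, 92 mm long along its x, 24 mm across the nut. Origin: under its middle.
- tin: Bystander: closed metal tin, 60 mm across, 65 mm high. Origin: centre of its underside.
- tape: Bystander: roll of grey tape lying flat, 50 mm across, 18 mm high. Origin: centre of its underside.
- screwdriver: Bystander: red-handled screwdriver lying on the bench, 190 mm long along its x. Origin: under its middle.
Mind the look-alikes: they are no part of the job. What is shaped like the bracket_short but blue or pink is not meant.

How it is judged (in metres and radians):
On the way, in this order (a step that is already met when the one before it is completed fails the run):
1. the long-toed bracket stands on the carrier floor with its toe well under the deep lip (z of bracket_long in the frame of tray between -0.003 and 0.004 m and x of bracket_long in the frame of tray between -0.005 and 0.005 m and y of bracket_long in the frame of tray between 0.004 and 0.017 m and angle between the z axis of bracket_long and the z axis of tray, either way round below 0.13 rad), for 0.2 s.
2. the short-toed bracket stands on the carrier floor with its toe well under the shallow lip (z of bracket_short in the frame of tray between -0.003 and 0.004 m and x of bracket_short in the frame of tray between -0.005 and 0.005 m and y of bracket_short in the frame of tray between -0.035 and -0.0255 m and angle between the z axis of bracket_short and the z axis of tray, either way round below 0.13 rad), for 0.2 s.
At the end, for the whole second after the job is handed in: All three parts stand still and square to it (within 0.13 rad) on the carrier floor (within 4 mm) and within 5 mm of its centreline: the long bracket's toe within about 4 mm of the +y end wall, the short bracket's toe within about 4 mm of the -y end wall, and the key block between them (z of bracket_long in the frame of tray between -0.003 and 0.004 m and x of bracket_long in the frame of tray between -0.005 and 0.005 m and y of bracket_long in the frame of tray between 0.009 and 0.017 m and angle between the z axis of each of bracket_long, bracket_short, key and the z axis of tray, either way round below 0.13 rad and z of bracket_short in the frame of tray between -0.003 and 0.004 m and x of bracket_short in the frame of tray between -0.005 and 0.005 m and y of bracket_short in the frame of tray between -0.035 and -0.027 m and z of key in the frame of tray between -0.003 and 0.004 m and x of key in the frame of tray between -0.005 and 0.005 m and y of key in the frame of tray between -0.0135 and -0.0045 m and linear speed of each of bracket_long, bracket_short, key below 0.02 m/s); the robot touches nothing.
It fails at once if a bystander (cork, stud, tin, tape roll or screwdriver) is shifted by more than 30 mm (distance of any of cork_a, cork_b, stud, tin, tape, screwdriver from where it was at the start of the episode above 0.03 m).
It also fails if it takes over 72 s, if anything falls off the work surface, if the arm or the gripper's body presses on something with over 40 N, if the wrist force passes 120 N, or if a joint passes its speed limit or range.

### The arm

A 6-joint arm with a two-finger parallel gripper is mounted at the origin on the work surface. World frame = base frame: x ahead of the robot, y to its left, z up, the work surface at z = 0. Lengths are in mm, angles in rad, forces in N, time in s.
With the tool pointing down it reaches from about 300 to 775 mm from the base axis. Payload 14.6 kg.
Tool frame: the origin (TCP) lies midway between the tips of the shut fingers; the grasp point (between the pads) lies 19 mm behind it; z points along the fingers, y is the line along which they close (so a half turn about z gives the same grasp; the last joint's range is limited). The gripper opens to 94 mm and grips with 3 to 60 N. Pads are 16 mm wide; open, the fingers measure 119 mm over their backs; the gripper's body (75 mm by 177 mm) begins 78 mm behind the grasp point.
Start: joints at [1.083, 0.3, 1.521, -0, 1.321, -0.067], TCP at [224.666, 502.01, 182.246] pointing down, gripper open.
Joint ranges: [-3.03, 3.03], [-0.79, 2.21], [0.23, 2.52], [-1.04, 4.18], [0, 3.07], [-2.55, 2.55]. Speed limits (rad/s): [2.22, 2.22, 2.57, 3.14, 3.14, 3.14].

### API

Orientations are given as [roll, pitch, yaw] about the fixed x, y, z axes, in that order (R = Rz(yaw) Ry(pitch) Rx(roll)).
In Python, from cell import * gives the robot as it stands. The module is installed in compiled form; this text tells all that it offers.
- The arm moves only by the tool servo_tool, never from a script. Its argument "motion" is a list of rows, each an object of numbers: "wx", "wy", "wz": the turn, a rotation vector about the tool's x, y, z in units of 2 rad (1.0 is 2 rad); "dx", "dy", "dz": the shift along the tool's x, y, z in units of 10 cm (1.0 is 10 cm); "fingers": the closure, from -1 (fully open) to 1 (shut). In form: [{"wx": .., "wy": .., "wz": .., "dx": .., "dy": .., "dz": .., "fingers": ..}, ...]. A call has 1 to 10 rows; each row is the pose to reach, as a shift and turn from the pose commanded when the call began, along the tool's axes at that moment; what a row does not reach only later rows make up. A row lasts 1/10 s, in which the tool goes at most 50 mm and 8.59 degrees, less where a joint would pass 70% of its speed; a pose out of reach is approached as far as the arm can. A call with a number of a shift or a turn outside -1 to 1 is refused whole. A call with a gripper value outside its range is refused whole. The fingers move at their own pace and stop on an object; "newtons" is the grip in N (left out, the last holds). Time passes only in rows, so rows that repeat a pose let the fingers close. It gives the time, the measured TCP pose, the force, the opening and the grip force at its end, in the units of the state.
- read_state(): the state, without advancing time (a new reading comes with each control period).
- camera(name): name is "scene" or "top"; returns a dict with "image" (384x512x3 uint8, red, green, blue), "fx", "fy", "cx", "cy" (pixels), "k1" (the pictures are not rectified: a ray, as slopes to the right and down, at radius r is drawn at 1 + k1 r^2 times it, then the intrinsics apply), "R" (3x3) and "t" (3): a world point X has camera coordinates R X + t. Camera axes: x right, y down, z forward; pixel columns grow to the right and rows downward; lengths in mm; the calibration is good to about 2 mm. A picture is of the moment at which its call begins. There is no depth.
- sign_off(): hands the job in; it is judged then, once.
Trained networks look in a picture, given as the dict that the camera call returned (one of the last four; its "shot" number tells which), for a name from the list of things; names that differ only in an ending like _2 or _b are one class to them, and where a whole thing is asked for, a point or a joint stands for the part that bears it (a point fixed in the world has none). Each returns a list of dicts, best first, with "conf" (0 to 1); they miss things now and then, are a little off and sometimes report something else, mostly with a low value. They report only what shows in the picture. A call takes as long as a camera call. They do not tell look-alikes from the thing itself.
- spot_in(query, picture): "location" ([column, row] in pixels, amid what is visible of it).
- trace(query, picture): "pixels" (384x512 bool, what is visible of it) and "location" ([column, row] in pixels, amid what is visible of it).
The state is a dict: "clock": time; "joints": joint angles; "qd": joint speeds; "effort": joint torques, N m; "eef_pos": TCP position; "eef_rot": TCP orientation; "wrist_force": force on the tool from outside, world axes, zero at the start; "moment": the same for the moment, N m; "finger_gap": finger opening in mm; "finger_force": force on a finger pad.
Only numpy, scipy, OpenCV 4.12 (cv2) and the standard library are available. Lean on these libraries where they do the work, as an engineer would, in place of code of your own. Each camera call takes 0.05 s, during which the arm holds its last target. There are 200 camera calls.

## Working session

There is one attempt and no reset: what is moved stays moved. The work goes in short steps, Python scripts to look and compute and a tool call to move; the robot and the scene stay as the last step left them, time stands still between calls to the robot, and variables do not carry over. Pictures are saved under pics/ and viewed, at most 10 in all, crops included, and the job is handed in when it is done.

Besides the shell and the picture viewer there is one more tool, called as name(argument=value, ...) on one line, values as JSON. servo_tool: Moves the arm, as the interface text tells. Its arguments: {"type":"object","properties":{"motion":{"type":"array","items":{"type":"object","properties":{"wx":{"type":"number"},"wy":{"type":"number"},"wz":{"type":"number"},"dx":{"type":"number"},"dy":{"type":"number"},"dz":{"type":"number"},"fingers":{"type":"number"}}}},"newtons":{"type":"number"}},"required":["motion"]}

```bash
mkdir -p pics
cat > h.py <<'E'
from cell import *
import numpy as np, cv2
from scipy.spatial.transform import Rotation as Ro
def proj(c,X):
    p=np.atleast_2d(X)@np.array(c["R"]).T+np.array(c["t"]); s=p[:,:2]/p[:,2:]
    s=s*(1+c["k1"]*(s**2).sum(1,keepdims=True))
    return s*[c["fx"],c["fy"]]+[c["cx"],c["cy"]]
def ray(c,uv):
    d=(np.array(uv,float)-[c["cx"],c["cy"]])/[c["fx"],c["fy"]]; s=d.copy()
    for _ in range(20): s=d/(1+c["k1"]*(s@s))
    R=np.array(c["R"]); o=-R.T@np.array(c["t"]); v=R.T@np.append(s,1); return o,v/np.linalg.norm(v)
def atz(c,uv,z):
    o,v=ray(c,uv); return o+v*(z-o[2])/v[2]
def tri(ps):
    A=0;b=0
    for c,uv in ps:
        o,v=ray(c,uv);P=np.eye(3)-np.outer(v,v);A=A+P;b=b+P@o
    return np.linalg.solve(A,b)
def save(c,n,s=1.5,crop=None):
    im=np.array(c["image"])[:,:,::-1]
    if crop: x0,y0,x1,y1=crop; im=im[y0:y1,x0:x1]
    cv2.imwrite("pics/"+n,cv2.resize(im,None,fx=s,fy=s,interpolation=cv2.INTER_CUBIC))
E
python3 - <<'E'
from h import *
np.set_printoptions(precision=1,suppress=True)
for n in("scene","top"):
    c=camera(n); save(c,n+"0.png")
    print(n,c["fx"],c["k1"],-np.array(c["R"]).T@c["t"])
    for q in["tray","bracket_long","bracket_short","key"]:
        print(q,[(round(d["conf"],2),np.round(d["location"]).tolist(),atz(c,d["location"],20)[:2].round().tolist()) for d in trace(q,c)][:5])
print(read_state())
E
```

```text
scene 388.6405532594175 0.01918130694847414 [1012.7 -670.7  755.4]
tray [(0.74, [303.0, 162.0], [562.0, 209.0])]
bracket_long [(0.82, [170.0, 266.0], [508.0, -321.0])]
bracket_short [(0.85, [201.0, 219.0], [464.0, -161.0]), (0.81, [217.0, 239.0], [546.0, -193.0]), (0.54, [172.0, 211.0], [380.0, -182.0])]
key [(0.88, [250.0, 249.0], [633.0, -173.0])]
top 428.08649082370886 0.028279657959025675 [440.2 -46.  934.3]
tray [(0.63, [152.0, 175.0], [613.0, 161.0])]
bracket_long []
bracket_short [(0.85, [301.0, 244.0], [464.0, -160.0]), (0.83, [310.0, 204.0], [551.0, -181.0]), (0.57, [312.0, 285.0], [379.0, -179.0]), (0.23, [307.0, 166.0], [632.0, -175.0])]
key [(0.6, [311.0, 166.0], [632.0, -184.0])]
{'clock': 0.5, 'joints': array([ 1.1,  0.3,  1.5, -0. ,  1.3, -0.1]), 'qd': array([ 0.,  0.,  0.,  0., -0., -0.]), 'effort': array([ -0. , -53.1, -35.3,   0.1,   0. ,   0. ]), 'eef_pos': array([224.7, 502. , 182.2]), 'eef_rot': array([-3.1, -0. ,  2.7]), 'wrist_force': array([ 0.3, -0.2, -0.2]), 'moment': array([-0. ,  0. , -0.1]), 'finger_force': 0.0, 'finger_gap': 93.74682359830351}
```

View pics/scene0.png

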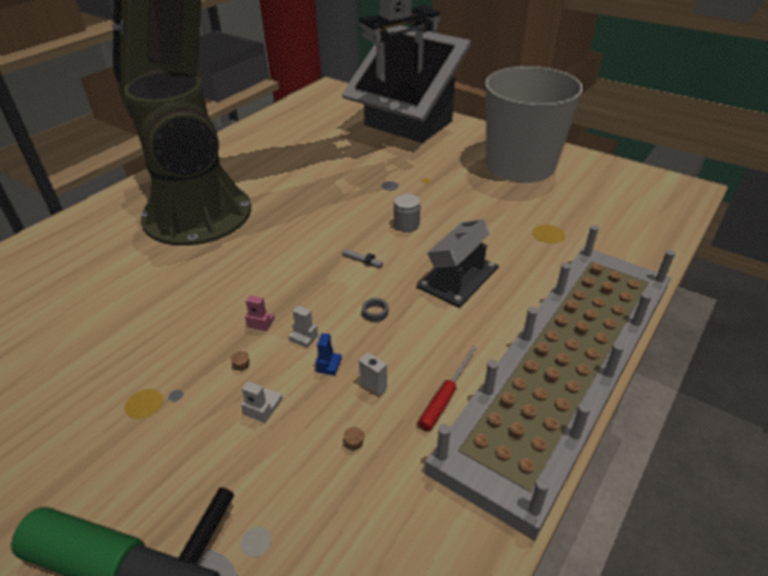

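View pics/top0.png

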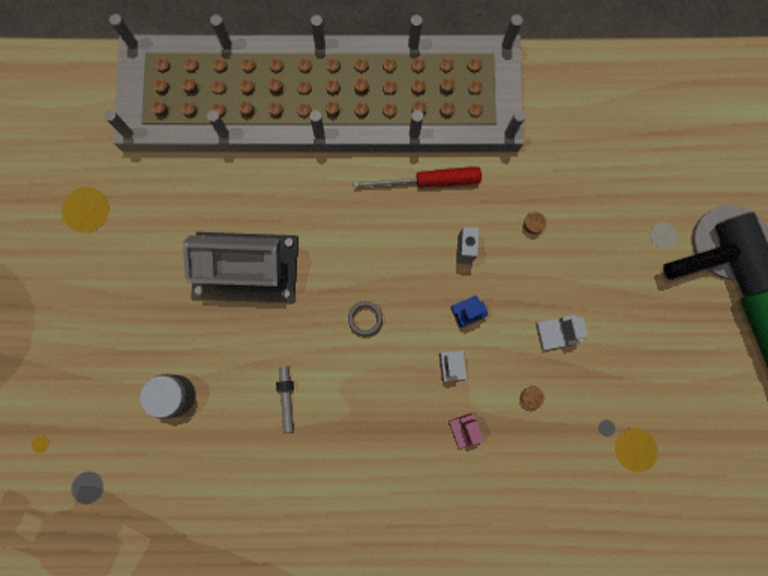

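Scene picture (1.5× px): long bracket (262,400), white short bracket (303,325), key (373,373), carrier (458,250). Top picture: long (562,332), white short (453,366), key (470,243), carrier (232,260). Three things could be bracket_short: white at top-view px (301,244), blue (310,204) and pink (312,285). White/aluminium fits the description. I'll confirm it in an enlarged crop.

Run:
```python
from h import *
import pickle
P={}
for n in("scene","top"): 
    c=camera(n); P[n]=c
    m={}
    for q in["tray","bracket_long","bracket_short","key"]:
        m[q]=[(d["conf"],d["location"],d["pixels"]) for d in trace(q,c)]
    P[n+"m"]=m
pickle.dump(P,open("P.pkl","wb"))
def cr(c,x0,y0,w,h,s): 
    return cv2.resize(np.array(c["image"])[y0:y0+h,x0:x0+w,::-1],(w*s,h*s),interpolation=cv2.INTER_CUBIC)
a=cr(P["top"],118,150,90,60,4);b=cr(P["scene"],270,140,90,60,4)
d=cr(P["top"],285,140,112,75*1,3);
T=np.zeros((600,740,3),np.uint8)
T[:240,:360]=a;T[:240,370:730]=b
d=cr(P["top"],288,145,110,110,3);T[250:580,:330]=d
d=cr(P["scene"],155,185,110,100,3);T[250:550,370:700]=d
cv2.imwrite("pics/crop.png",T)
```

```text
(no output)
```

View pics/crop.png

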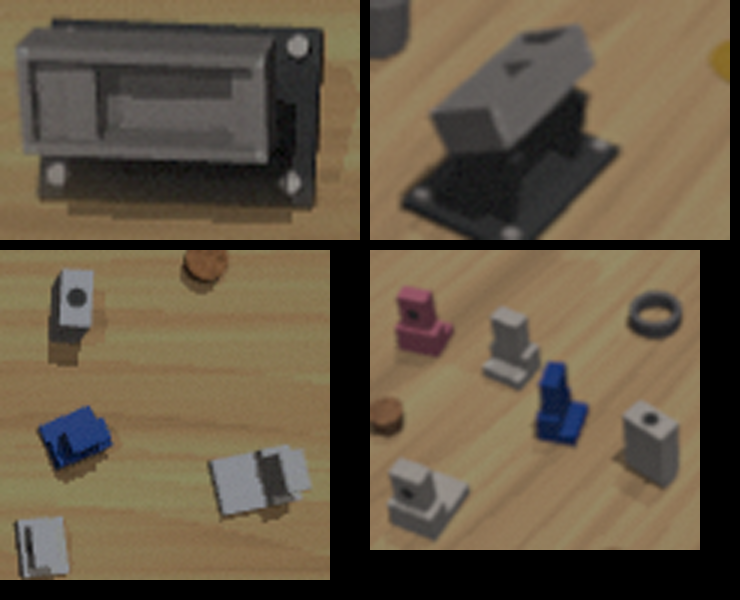

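```bash
cat > fit.py <<'E'
from h import *
import pickle, itertools
from scipy.optimize import minimize
def box(x0,x1,y0,y1,z0,z1): return np.array(list(itertools.product((x0,x1),(y0,y1),(z0,z1))),float)
M={"bracket_long":[box(-20,20,-10,10,0,28),box(-14,14,-6,10,28,64),box(-20,20,-10,42,0,12)],
"bracket_short":[box(-20,20,-10,10,0,28),box(-14,14,-10,6,28,64),box(-20,20,-24,10,0,12)],
"key":[np.vstack([box(-20,20,-7,7,0,1),box(-20,20,-11,11,8,64)])],
"tray":[box(-28,28,-61.25,61.25,-6,28)]}
S=8
def sil(c,boxes,Rm,t,win):
    x0,y0,w,h=win; im=np.zeros((h*S,w*S),np.uint8)
    for b in boxes:
        p=((proj(c,b@Rm.T+t)-[x0,y0]+0.5)*S).astype(np.float32)
        cv2.fillConvexPoly(im,np.round(cv2.convexHull(p)).astype(np.int32),1)
    return cv2.resize(im.astype(np.float32),(w,h),interpolation=cv2.INTER_AREA)
def win(m):
    ys,xs=np.nonzero(m); return xs.min()-8,ys.min()-8,np.ptp(xs)+17,np.ptp(ys)+17
def cost(p,views,boxes,tilt=0,z=0):
    Rm=Ro.from_euler("zy",[p[2],-tilt]).as_matrix(); t=[p[0],p[1],p[3] if len(p)>3 else z]
    e=0
    for c,m in views:
        w=win(m); s=sil(c,boxes,Rm,t,w); mm=m[w[1]:w[1]+w[3],w[0]:w[0]+w[2]]
        e+=np.abs(s-mm).sum()/m.sum()
    return e/len(views)
def fit(views,boxes,x0,yaws,**k):
    best=None
    for y in yaws:
        s0=np.array([x0[0],x0[1],y]+list(x0[2:]))
        sim=np.vstack([s0]+[s0+d for d in np.diag([8,8,.25,5][:len(s0)])])
        r=minimize(cost,s0,args=(views,boxes,k.get("tilt",0),k.get("z",0)),method="Nelder-Mead",options=dict(initial_simplex=sim,xatol=.02,fatol=1e-5,maxiter=300))
        print("   ",np.round(r.x,2),round(r.fun,3)) if k.get("v") else 0
        if best is None or r.fun<best.fun: best=r
    return best
E
python3 - <<'E'
from fit import *
P=pickle.load(open("P.pkl","rb"))
for n in("scene","top"):
    for q,l in P[n+"m"].items():
        print(n,q,[(round(a,2),np.round(b).tolist(),int(m.sum()),np.mean(np.array(P[n]["image"])[m],0).round().tolist()) for a,b,m in l])
E
```

```text
scene tray [(0.69, [302.0, 161.0], 774, [89.0, 85.0, 82.0])]
scene bracket_long [(0.81, [173.0, 268.0], 479, [103.0, 98.0, 94.0])]
scene bracket_short [(0.73, [200.0, 221.0], 376, [100.0, 94.0, 89.0]), (0.73, [174.0, 208.0], 294, [93.0, 55.0, 63.0]), (0.73, [217.0, 239.0], 365, [38.0, 49.0, 81.0]), (0.56, [304.0, 162.0], 735, [89.0, 85.0, 82.0])]
scene key [(0.97, [250.0, 250.0], 397, [92.0, 88.0, 84.0])]
top tray [(0.69, [153.0, 176.0], 2070, [82.0, 79.0, 76.0])]
top bracket_long [(0.78, [372.0, 221.0], 564, [113.0, 114.0, 115.0])]
top bracket_short [(0.88, [311.0, 287.0], 377, [114.0, 73.0, 84.0]), (0.85, [308.0, 208.0], 305, [32.0, 51.0, 97.0]), (0.73, [298.0, 242.0], 294, [119.0, 120.0, 122.0])]
top key [(0.78, [309.0, 166.0], 336, [98.0, 97.0, 96.0]), (0.49, [190.0, 262.0], 349, [88.0, 83.0, 78.0])]
```

Run:
```python
from fit import *
P=pickle.load(open("P.pkl","rb"))
def g(n,q,i): return P[n],P[n+"m"][q][i][2]
Y=np.arange(0,6.28,.785)
for q,i,j,x0 in[("bracket_long",0,0,(520,-320)),("bracket_short",0,2,(464,-160)),("key",0,0,(628,-175))]:
    vs=[g("scene",q,i),g("top",q,j)]
    print(q); fit(vs,M[q],x0,Y if q!="key" else [0,1.57],v=1)
    b=fit(vs,M[q],x0+(0,),Y if q!="key" else [0,1.57]); print("freez",b.x.round(2),b.fun)
    for v in vs: b=fit([v],M[q],x0,Y if q!="key" else [0,1.57]); print("one",b.x.round(2),b.fun)
vs=[g("scene","tray",0),g("top","tray",0)]
fit(vs,M["tray"],(580,130),[-.2,0.1],tilt=np.pi/6,z=75,v=1)
fit(vs,M["tray"],(580,130,75),[-.2,0.1],tilt=np.pi/6,v=1)
fit(vs[1:],M["tray"],(580,130),[0.1],tilt=np.pi/6,z=75,v=1)
```

```text
bracket_long
    [ 5.1679e+02 -3.2952e+02  2.3000e-01] 0.099
    [ 5.1704e+02 -3.2973e+02  2.4000e-01] 0.101
    [ 5.1722e+02 -3.2993e+02  2.4000e-01] 0.101
    [ 525.36 -319.19    1.67] 0.409
    [ 509.75 -301.66    3.38] 0.366
    [ 510.22 -302.26    3.38] 0.367
    [ 504.42 -326.5     5.46] 0.378
    [ 517.05 -329.79    6.51] 0.1
freez [ 5.1617e+02 -3.2955e+02  2.2000e-01 -3.8900e+00] 0.06574329392091977
one [ 5.1860e+02 -3.3117e+02  2.5000e-01] 0.0743410751565762
one [ 5.1606e+02 -3.2847e+02  2.1000e-01] 0.05948027482269504
bracket_short
    [ 4.6555e+02 -1.5517e+02  1.0000e-01] 0.088
    [ 460.85 -158.76    1.57] 0.247
    [ 461.14 -160.51    1.7 ] 0.247
    [ 466.95 -165.77    3.27] 0.211
    [ 467.22 -165.32    3.27] 0.211
    [ 466.99 -165.58    3.27] 0.21
    [ 472.51 -163.49    4.6 ] 0.229
    [ 465.56 -155.05    6.37] 0.087
freez [ 4.6511e+02 -1.5507e+02  1.0000e-01 -1.8400e+00] 0.0774910612516283
one [ 4.6627e+02 -1.5653e+02  7.0000e-02] 0.0503656914893617
one [ 465.49 -154.6     6.39] 0.10028698979591837
key
    [ 6.3619e+02 -1.8275e+02 -6.0000e-02] 0.065
    [ 6.3611e+02 -1.8263e+02 -5.0000e-02] 0.065
freez [ 6.3646e+02 -1.8292e+02 -5.0000e-02 -1.7800e+00] 0.061099932435978166
one [ 6.3701e+02 -1.8350e+02 -8.0000e-02] 0.06336586901763225
one [ 6.3592e+02 -1.8259e+02 -3.0000e-02] 0.053385416666666664
    [ 6.1092e+02  1.4008e+02 -4.0000e-02] 0.063
    [ 6.1083e+02  1.3938e+02 -4.0000e-02] 0.063
    [ 6.1040e+02  1.4098e+02 -4.0000e-02  7.2210e+01] 0.046
    [ 6.1048e+02  1.4100e+02 -4.0000e-02  7.2190e+01] 0.046
    [ 6.0976e+02  1.4036e+02 -4.0000e-02] 0.038
```

```bash
cat > plan.py <<'E'
from h import *
T0=np.array([[0,1,0],[1,0,0],[0,0,-1.]])
def robj(yaw,tilt=0): return Ro.from_euler("zy",[yaw,-tilt]).as_matrix()
def cur():
    s=read_state(); return np.array(s["eef_pos"]),Ro.from_euler("xyz",s["eef_rot"]).as_matrix(),s
def delta(p,Rt,p0=None,R0=None):
    if p0 is None: p0,R0,_=cur()
    d=R0.T@(np.array(p)-p0)/100; w=Ro.from_matrix(R0.T@Rt).as_rotvec()/2
    return np.round(d,3),np.round(w,4)
E
python3 - <<'E'
from plan import *
p,R,s=cur(); print(p,s["eef_rot"],s["joints"])
print(delta([516.3,-327.5,190],robj(.23)@T0))
# after turning in place
print(delta([516.3,-327.5,190],robj(.23)@T0,p,robj(.23)@T0))
E
```

```text
[224.68120894 502.01007508 182.24859222] [3.14156813e+00 1.92579947e-05 2.72077472e+00] [ 1.08338502e+00  2.99890375e-01  1.52100536e+00 -1.81483494e-05
  1.32067117e+00 -6.65888826e-02]
(array([-6.05 , -6.38 , -0.078]), array([0.  , 0.  , 0.46]))
(array([-8.741,  0.948, -0.078]), array([0., 0., 0.]))
```

servo_tool(motion=[{"dx": -0.5, "dy": -0.5}, {"dx": -1, "dy": -1}, {"dx": -1, "dy": -1}, {"dx": -1, "dy": -1}, {"dx": -1, "dy": -1}])

```text
schema error: expected keys wx, wy, wz, dx, dy, dz, fingers
```

servo_tool(motion=[{"dx": -1, "dy": -1}, {"dx": -1, "dy": -1}, {"dx": -1, "dy": -1}, {"dx": -1, "dy": -1}, {"dx": -1, "dy": -1}])

```text
schema error: expected keys wx, wy, wz, dx, dy, dz, fingers
```

servo_tool(motion=[{"wx": 0, "wy": 0, "wz": 0, "dx": -1, "dy": -1, "dz": 0, "fingers": -1}, {"wx": 0, "wy": 0, "wz": 0, "dx": -1, "dy": -1, "dz": 0, "fingers": -1}, {"wx": 0, "wy": 0, "wz": 0, "dx": -1, "dy": -1, "dz": 0, "fingers": -1}, {"wx": 0, "wy": 0, "wz": 0, "dx": -1, "dy": -1, "dz": 0, "fingers": -1}])

```text
clock: 1.4
eef_pos: [276.3, 367.0, 182.6]
eef_rot: [3.141, 0.001, 2.718]
wrist_force: [-0.7, 0.2, 0.5]
finger_gap: 94.1
finger_force: 0.0
```

servo_tool(motion=[{"wx": 0, "wy": 0, "wz": 0, "dx": -1, "dy": -1, "dz": 0, "fingers": -1}, {"wx": 0, "wy": 0, "wz": 0, "dx": -1, "dy": -1, "dz": 0, "fingers": -1}, {"wx": 0, "wy": 0, "wz": 0, "dx": -1, "dy": -1, "dz": 0, "fingers": -1}, {"wx": 0, "wy": 0, "wz": 0, "dx": -1, "dy": -1, "dz": 0, "fingers": -1}])

```text
clock: 1.8
eef_pos: [326.8, 235.2, 182.6]
eef_rot: [3.141, 0.001, 2.717]
wrist_force: [0.2, -0.4, 0.2]
finger_gap: 94.2
finger_force: 0.0
```

servo_tool(motion=[{"wx": 0, "wy": 0, "wz": 0, "dx": -1, "dy": -1, "dz": 0, "fingers": -1}, {"wx": 0, "wy": 0, "wz": 0, "dx": -1, "dy": -1, "dz": 0, "fingers": -1}, {"wx": 0, "wy": 0, "wz": 0, "dx": -1, "dy": -1, "dz": 0, "fingers": -1}, {"wx": 0, "wy": 0, "wz": 0, "dx": -1, "dy": -1, "dz": 0, "fingers": -1}])

```text
clock: 2.2
eef_pos: [377.3, 103.2, 182.4]
eef_rot: [-3.142, 0.001, 2.717]
wrist_force: [-1.2, 0.2, -0.0]
finger_gap: 93.9
finger_force: 0.0
```

servo_tool(motion=[{"wx": 0, "wy": 0, "wz": 0, "dx": -1, "dy": -1, "dz": 0, "fingers": -1}, {"wx": 0, "wy": 0, "wz": 0, "dx": -1, "dy": -1, "dz": 0, "fingers": -1}, {"wx": 0, "wy": 0, "wz": 0, "dx": -1, "dy": -1, "dz": 0, "fingers": -1}, {"wx": 0, "wy": 0, "wz": 0, "dx": -1, "dy": -1, "dz": 0, "fingers": -1}])

```text
clock: 2.6
eef_pos: [427.7, -28.4, 182.0]
eef_rot: [-3.141, -0.0, 2.718]
wrist_force: [-0.1, 0.2, 0.4]
finger_gap: 94.0
finger_force: 0.0
```

servo_tool(motion=[{"wx": 0, "wy": 0, "wz": 0, "dx": -1, "dy": -1, "dz": 0, "fingers": -1}, {"wx": 0, "wy": 0, "wz": 0, "dx": -1, "dy": -1, "dz": 0, "fingers": -1}, {"wx": 0, "wy": 0, "wz": 0, "dx": -1, "dy": -1, "dz": 0, "fingers": -1}, {"wx": 0, "wy": 0, "wz": 0, "dx": -1, "dy": -1, "dz": 0, "fingers": -1}])

```text
clock: 3.0
eef_pos: [478.3, -160.1, 181.6]
eef_rot: [-3.141, -0.0, 2.719]
wrist_force: [0.1, 0.3, 0.0]
finger_gap: 94.4
finger_force: 0.0
```

servo_tool(motion=[{"wx": 0, "wy": 0, "wz": 0.1, "dx": -1, "dy": -1, "dz": 0, "fingers": -1}, {"wx": 0, "wy": 0, "wz": 0.2, "dx": -1, "dy": -1, "dz": 0, "fingers": -1}, {"wx": 0, "wy": 0, "wz": 0.3, "dx": -1, "dy": -1, "dz": 0, "fingers": -1}, {"wx": 0, "wy": 0, "wz": 0.4, "dx": -1, "dy": -1, "dz": 0, "fingers": -1}, {"wx": 0, "wy": 0, "wz": 0.46, "dx": -1, "dy": -1, "dz": 0, "fingers": -1}, {"wx": 0, "wy": 0, "wz": 0.46, "dx": -1, "dy": -1, "dz": 0, "fingers": -1}, {"wx": 0, "wy": 0, "wz": 0.46, "dx": -1, "dy": -1, "dz": 0, "fingers": -1}, {"wx": 0, "wy": 0, "wz": 0.46, "dx": -1, "dy": -1, "dz": 0, "fingers": -1}])

```text
clock: 3.8
eef_pos: [528.0, -289.0, 182.3]
eef_rot: [3.142, -0.0, 1.806]
wrist_force: [0.1, -0.3, -0.2]
finger_gap: 94.2
finger_force: 0.0
```

Run:
```python
from plan import *
p,R,s=cur(); print(p,s["eef_rot"],s["clock"])
print(delta([516.3,-327.5,34],robj(.23)@T0))
```

```text
[ 527.98639925 -289.034395    182.29013013] [ 3.14150003e+00 -2.19341780e-04  1.80553026e+00] 3.8
(array([-0.347, -0.203,  1.483]), array([ 0.    , -0.0001,  0.0024]))
```

servo_tool(motion=[{"wx": 0, "wy": 0, "wz": 0.002, "dx": -0.347, "dy": -0.203, "dz": 0.2, "fingers": -0.5}, {"wx": 0, "wy": 0, "wz": 0.002, "dx": -0.347, "dy": -0.203, "dz": 0.6, "fingers": -0.5}, {"wx": 0, "wy": 0, "wz": 0.002, "dx": -0.347, "dy": -0.203, "dz": 0.9, "fingers": -0.5}, {"wx": 0, "wy": 0, "wz": 0.002, "dx": -0.347, "dy": -0.203, "dz": 0.9, "fingers": -0.5}, {"wx": 0, "wy": 0, "wz": 0.002, "dx": -0.347, "dy": -0.203, "dz": 0.9, "fingers": -0.5}])

```text
clock: 4.3
eef_pos: [516.0, -328.7, 93.3]
eef_rot: [3.141, 0.0, 1.799]
wrist_force: [0.8, 0.2, 1.3]
finger_gap: 70.3
finger_force: 0.0
```

servo_tool(motion=[{"wx": 0, "wy": 0, "wz": 0, "dx": 0, "dy": 0, "dz": 0.2, "fingers": -0.3}, {"wx": 0, "wy": 0, "wz": 0, "dx": 0, "dy": 0, "dz": 0.4, "fingers": -0.3}, {"wx": 0, "wy": 0, "wz": 0, "dx": 0, "dy": 0, "dz": 0.583, "fingers": -0.3}, {"wx": 0, "wy": 0, "wz": 0, "dx": 0, "dy": 0, "dz": 0.583, "fingers": -0.3}])

```text
clock: 4.7
eef_pos: [515.6, -328.7, 34.0]
eef_rot: [-3.141, -0.0, 1.798]
wrist_force: [0.8, -0.4, 0.4]
finger_gap: 60.8
finger_force: 0.0
```

servo_tool(motion=[{"wx": 0, "wy": 0, "wz": 0, "dx": 0, "dy": 0, "dz": 0, "fingers": 0.4}, {"wx": 0, "wy": 0, "wz": 0, "dx": 0, "dy": 0, "dz": 0, "fingers": 0.6}, {"wx": 0, "wy": 0, "wz": 0, "dx": 0, "dy": 0, "dz": 0, "fingers": 0.8}, {"wx": 0, "wy": 0, "wz": 0, "dx": 0, "dy": 0, "dz": 0, "fingers": 0.8}, {"wx": 0, "wy": 0, "wz": 0, "dx": 0, "dy": 0, "dz": 0, "fingers": 0.8}, {"wx": 0, "wy": 0, "wz": 0, "dx": 0, "dy": 0, "dz": 0, "fingers": 0.8}], newtons=30)

```text
clock: 5.3
eef_pos: [515.7, -329.3, 34.5]
eef_rot: [3.141, 0.001, 1.797]
wrist_force: [0.6, 0.0, 4.3]
finger_gap: 27.5
finger_force: 30.0
```

Run:
```python
from plan import *
p,R,s=cur()
Rt=robj(-.04,np.pi/6); t=np.array([610.5,140.5,75]); tg=t+Rt@[0,-25,94+10]
print(tg, delta(tg,Rt@T0))
p2=p+[0,0,150]; print(delta(tg,Rt@T0,p2,R))
```

```text
[557.63420552 115.51999733 164.56677532] (array([ 4.24 ,  1.407, -1.303]), array([-0.261 , -0.0241,  0.1301]))
(array([4.241, 1.406, 0.197]), array([-0.261 , -0.0241,  0.1301]))
```

servo_tool(motion=[{"wx": 0, "wy": 0, "wz": 0, "dx": 0, "dy": 0, "dz": -0.2, "fingers": 0.8}, {"wx": 0, "wy": 0, "wz": 0, "dx": 0, "dy": 0, "dz": -0.6, "fingers": 0.8}, {"wx": 0, "wy": 0, "wz": 0, "dx": 0, "dy": 0, "dz": -1, "fingers": 0.8}, {"wx": 0, "wy": 0, "wz": 0, "dx": 0, "dy": 0, "dz": -1, "fingers": 0.8}])

```text
clock: 5.7
eef_pos: [517.1, -330.4, 139.4]
eef_rot: [3.136, 0.006, 1.797]
wrist_force: [-0.4, -0.6, -1.3]
finger_gap: 27.4
finger_force: 30.0
```

servo_tool(motion=[{"wx": 0, "wy": 0, "wz": 0, "dx": 0.2, "dy": 0.1, "dz": -0.3, "fingers": 0.8}, {"wx": 0, "wy": 0, "wz": 0, "dx": 0.6, "dy": 0.2, "dz": -0.6, "fingers": 0.8}, {"wx": 0, "wy": 0, "wz": 0, "dx": 1, "dy": 0.4, "dz": -0.6, "fingers": 0.8}, {"wx": 0, "wy": 0, "wz": 0, "dx": 1, "dy": 0.4, "dz": -0.6, "fingers": 0.8}])

```text
clock: 6.1
eef_pos: [532.8, -218.6, 194.0]
eef_rot: [3.141, -0.001, 1.801]
wrist_force: [-0.3, -0.8, -2.6]
finger_gap: 27.6
finger_force: 30.0
```

servo_tool(motion=[{"wx": 0, "wy": 0, "wz": 0, "dx": 0.4, "dy": 0.1, "dz": 0, "fingers": 0.8}, {"wx": 0, "wy": 0, "wz": 0, "dx": 0.8, "dy": 0.2, "dz": 0, "fingers": 0.8}, {"wx": 0, "wy": 0, "wz": 0, "dx": 1, "dy": 0.4, "dz": 0, "fingers": 0.8}])

```text
clock: 6.4
eef_pos: [547.5, -114.3, 193.1]
eef_rot: [-3.14, -0.001, 1.797]
wrist_force: [0.4, -0.6, -2.1]
finger_gap: 27.6
finger_force: 30.0
```

servo_tool(motion=[{"wx": 0, "wy": 0, "wz": 0, "dx": 0.4, "dy": 0.1, "dz": 0, "fingers": 0.8}, {"wx": 0, "wy": 0, "wz": 0, "dx": 0.8, "dy": 0.2, "dz": 0, "fingers": 0.8}, {"wx": 0, "wy": 0, "wz": 0, "dx": 1, "dy": 0.4, "dz": 0, "fingers": 0.8}])

```text
clock: 6.7
eef_pos: [564.2, -7.6, 193.1]
eef_rot: [-3.14, -0.001, 1.798]
wrist_force: [-0.0, -1.2, -1.7]
finger_gap: 27.4
finger_force: 30.0
```

servo_tool(motion=[{"wx": 0, "wy": 0, "wz": 0, "dx": 0.4, "dy": 0.1, "dz": 0, "fingers": 0.8}, {"wx": 0, "wy": 0, "wz": 0, "dx": 0.8, "dy": 0.2, "dz": 0, "fingers": 0.8}, {"wx": 0, "wy": 0, "wz": 0, "dx": 1, "dy": 0.2, "dz": 0, "fingers": 0.8}, {"wx": 0, "wy": 0, "wz": 0, "dx": 1, "dy": 0.2, "dz": 0, "fingers": 0.8}])

```text
clock: 7.1
eef_pos: [561.5, 94.0, 192.7]
eef_rot: [-3.14, -0.0, 1.8]
wrist_force: [-0.3, -0.5, -1.7]
finger_gap: 27.6
finger_force: 30.0
```

servo_tool(motion=[{"wx": -0.065, "wy": -0.006, "wz": 0.033, "dx": 0.24, "dy": 0, "dz": 0, "fingers": 0.8}, {"wx": -0.13, "wy": -0.012, "wz": 0.065, "dx": 0.24, "dy": 0, "dz": 0, "fingers": 0.8}, {"wx": -0.196, "wy": -0.018, "wz": 0.098, "dx": 0.24, "dy": 0, "dz": 0, "fingers": 0.8}, {"wx": -0.261, "wy": -0.024, "wz": 0.13, "dx": 0.24, "dy": 0, "dz": 0, "fingers": 0.8}, {"wx": -0.261, "wy": -0.024, "wz": 0.13, "dx": 0.24, "dy": 0, "dz": 0, "fingers": 0.8}, {"wx": -0.261, "wy": -0.024, "wz": 0.13, "dx": 0.24, "dy": 0, "dz": 0, "fingers": 0.8}, {"wx": -0.261, "wy": -0.024, "wz": 0.13, "dx": 0.24, "dy": 0, "dz": 0, "fingers": 0.8}])

```text
clock: 7.8
eef_pos: [557.6, 114.8, 194.3]
eef_rot: [2.621, -0.02, 1.536]
wrist_force: [-0.1, -0.3, -1.4]
finger_gap: 27.4
finger_force: 30.0
```

```bash
cat > held.py <<'E'
import sys
from plan import *
from fit import *
q=sys.argv[1]; n=sys.argv[2]
def part(q,c):  # best mask near projected TCP
    uv=proj(c,cur()[0])[0]; L=trace(q,c)
    L=[d for d in L if np.hypot(*(np.array(d["location"])-uv))<35]
    return L[0]["pixels"] if L else None
p,R,s=cur(); Ro_=R@T0.T
print(p.round(1),s["clock"],s["finger_gap"])
vs=[];ims=[]
for name in("scene","top"):
    c=camera(name); m=part(q,c); u,v=proj(c,p)[0].astype(int); u=max(u,50);v=max(v,40)
    ims.append(cv2.resize(np.array(c["image"])[v-40:v+40,u-50:u+50,::-1],None,fx=4,fy=4,interpolation=cv2.INTER_CUBIC)[:320,:400])
    if m is not None: vs.append((c,m))
cv2.imwrite("pics/"+n,np.hstack(ims))
def cst(t,vs):
    e=0
    for c,m in vs:
        w=win(m); sl=sil(c,M[q],Ro_,p-Ro_@t,w); e+=np.abs(sl-m[w[1]:w[1]+w[3],w[0]:w[0]+w[2]]).sum()/m.sum()
    return e/len(vs)
for V in [vs]+[[v] for v in vs]:
    s0=np.array([0,2,34.]); 
    r=minimize(cst,s0,args=(V,),method="Nelder-Mead",options=dict(initial_simplex=np.vstack([s0]+[s0+d for d in np.eye(3)*4]),xatol=.05,fatol=1e-5))
    print("TCP in part frame as seen",r.x.round(2),round(r.fun,3))
E
python3 held.py bracket_long h1.png
```

```text
[557.6 114.8 194.3] 7.8 27.44667828926719
TCP in part frame as seen [ 3.27 -0.27 35.6 ] 0.948
TCP in part frame as seen [ 61.05 -62.35  58.27] 0.115
TCP in part frame as seen [ 470.82 -227.19 1253.21] 0.62
```

View pics/h1.png

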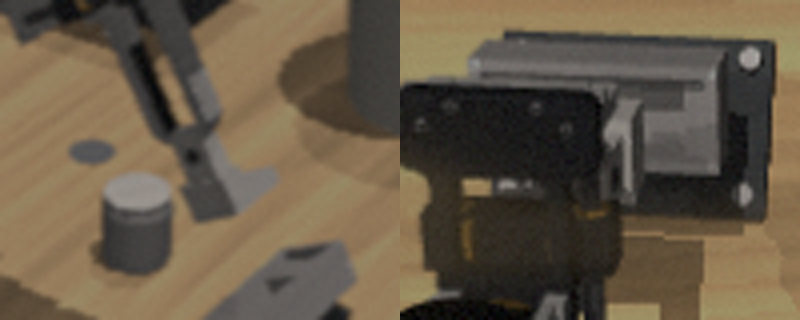

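The scene view shows the bracket held level, toe to +y, at crop (230,190). In the top view the gripper hides it.

Run:
```python
from plan import *
from fit import *
c=camera("scene"); p,R,s=cur(); Ro_=R@T0.T
print(p,proj(c,p))
for q in("bracket_long","bracket_short"):
  for d in trace(q,c): print(q,round(d["conf"],2),np.round(d["location"]),d["pixels"].sum())
L=[d for d in trace("bracket_long",c)+trace("bracket_short",c)]
L=[d for d in L if np.hypot(*(np.array(d["location"])-proj(c,p)[0]))<40]
for d in L:
    m=d["pixels"]; w=win(m); mm=m[w[1]:w[1]+w[3],w[0]:w[0]+w[2]]
    def cst(t):
        return np.abs(sil(c,M["bracket_long"],Ro_,p-Ro_@[0,t[0],t[1]],w)-mm).sum()/m.sum()
    s0=np.array([0,34.]); r=minimize(cst,s0,method="Nelder-Mead",options=dict(initial_simplex=[[0,34],[5,34],[0,40]]))
    print(r.x,r.fun)
# image of model overlay
im=np.array(c["image"])[:,:,::-1].copy(); S2=6; u,v=proj(c,p)[0].astype(int)
x0,y0=u-50,v-35
z=cv2.resize(im[y0:y0+80,x0:x0+110],None,fx=S2,fy=S2,interpolation=cv2.INTER_CUBIC)
E_=[(0,1),(0,2),(0,4),(1,3),(1,5),(2,3),(2,6),(3,7),(4,5),(4,6),(5,7),(6,7)]
def dr(bs,Rm,t,col):
    for b in bs:
        q=((proj(c,b@Rm.T+t)-[x0,y0]+.5)*S2).astype(int)
        for i,j in E_: cv2.line(z,tuple(map(int,q[i])),tuple(map(int,q[j])),col,1)
dr(M["bracket_long"],Ro_,p-Ro_@[0,0,34.],(0,255,255))
dr([box(-28,28,-61.25,61.25,-6,28),box(-22,22,-43.25,25.25,15,28)],robj(-.04,np.pi/6),np.array([610.5,140.5,75]),(0,255,0))
cv2.imwrite("pics/ov.png",z)
```

```text
[557.15741514 115.25156766 193.8462759 ] [[287.83758411 126.98048213]]
bracket_long 0.6 [291. 131.] 303
bracket_short 0.85 [218. 239.] 326
bracket_short 0.82 [201. 220.] 367
bracket_short 0.71 [174. 210.] 259
[-0.33210754 34.82452393] 0.307240099009901
```

View pics/ov.png

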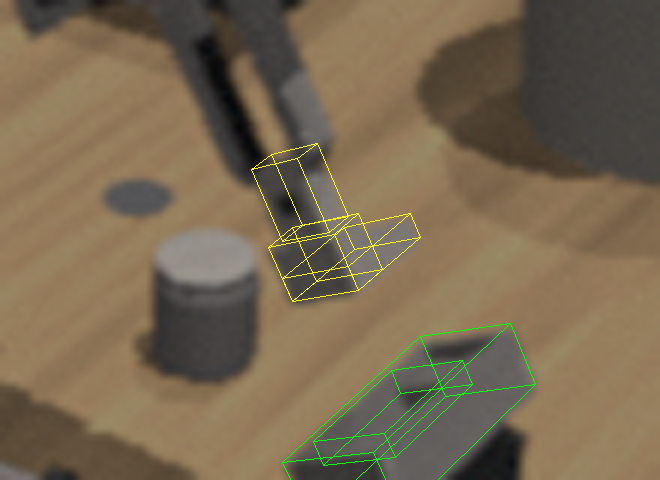

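```bash
cat > go.py <<'E'
import sys
from plan import *
# go.py  part-offset(y,z)  targets x,y,z (tray frame, part origin)
TR=np.array([610,140.4,75]); RT=robj(-.04,np.pi/6)
if __name__=="__main__":
    a=list(map(float,sys.argv[1:])); off=np.array([0,a[0],a[1]])
    p,R,s=cur(); print("part now in tray",(RT.T@(p-TR)-off).round(2),"F tray",(RT.T@s["wrist_force"]).round(1),"clock",round(s["clock"],1))
    if len(a)>2: print("delta",*delta(TR+RT@(np.array(a[2:5])+off),RT@T0))
E
python3 go.py -.3 34.4 0 -25 32
```

```text
part now in tray [ 14.42 -24.11  95.14] F tray [-1.   0.4 -1.6] clock 8.2
delta [-0.009 -0.143  0.632] [-0.0006 -0.0003 -0.0001]
```

servo_tool(motion=[{"wx": 0, "wy": 0, "wz": 0, "dx": -0.01, "dy": -0.143, "dz": 0.2, "fingers": 0.8}, {"wx": 0, "wy": 0, "wz": 0, "dx": -0.01, "dy": -0.143, "dz": 0.4, "fingers": 0.8}, {"wx": 0, "wy": 0, "wz": 0, "dx": -0.01, "dy": -0.143, "dz": 0.6, "fingers": 0.8}, {"wx": 0, "wy": 0, "wz": 0, "dx": -0.01, "dy": -0.143, "dz": 0.63, "fingers": 0.8}, {"wx": 0, "wy": 0, "wz": 0, "dx": -0.01, "dy": -0.143, "dz": 0.63, "fingers": 0.8}])

```text
clock: 8.75
eef_pos: [575.7, 115.0, 132.0]
eef_rot: [2.62, -0.02, 1.536]
wrist_force: [-0.9, -0.6, -2.7]
finger_gap: 27.6
finger_force: 30.0
```

```bash
python3 go.py -.3 34.4 0 -25 24
python3 - <<'E'
from plan import *
from fit import *
from go import TR,RT
ims=[]
for n in("scene","top"):
    c=camera(n); p,R,s=cur(); Ro_=R@T0.T
    im=np.array(c["image"])[:,:,::-1].copy(); S2=6; u,v=proj(c,TR)[0].astype(int)
    x0,y0=u-33,v-45
    z=cv2.resize(im[y0:y0+90,x0:x0+66],None,fx=S2,fy=S2,interpolation=cv2.INTER_CUBIC)
    z=cv2.convertScaleAbs(z,alpha=1.6)
    ims.append(z)
cv2.imwrite("pics/ov2.png",np.hstack(ims))
E
```

```text
part now in tray [ -0.18 -25.11  32.13] F tray [-2.1 -0.7 -1.9] clock 8.8
delta [0.001 0.002 0.081] [-0.0009 -0.0002 -0.0001]
```

View pics/ov2.png

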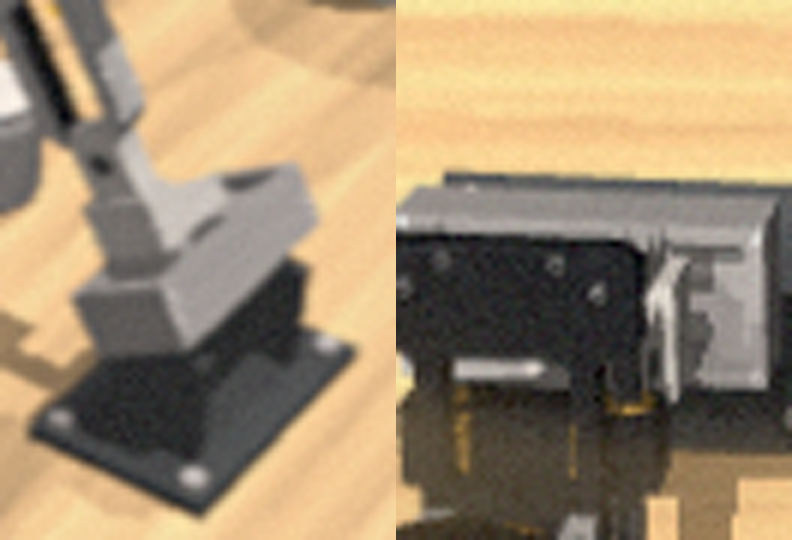

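The bracket (crop left, about 130,220) hovers just above the mouth and is centred across it within a few mm. I'll descend by feel.

servo_tool(motion=[{"wx": 0, "wy": 0, "wz": 0, "dx": 0, "dy": 0, "dz": 0.02, "fingers": 0.8}, {"wx": 0, "wy": 0, "wz": 0, "dx": 0, "dy": 0, "dz": 0.04, "fingers": 0.8}, {"wx": 0, "wy": 0, "wz": 0, "dx": 0, "dy": 0, "dz": 0.06, "fingers": 0.8}, {"wx": 0, "wy": 0, "wz": 0, "dx": 0, "dy": 0, "dz": 0.06, "fingers": 0.8}])

```text
clock: 9.25
eef_pos: [578.8, 115.0, 126.8]
eef_rot: [2.62, -0.021, 1.536]
wrist_force: [-0.5, -0.6, -2.2]
finger_gap: 27.4
finger_force: 30.0
```

```bash
python3 go.py -.3 34.4
```

```text
part now in tray [ -0.11 -25.08  26.08] F tray [-1.5 -0.7 -1.7] clock 9.2
```

Now at z = 26, below the rim, with no contact. Going on down.

servo_tool(motion=[{"wx": 0, "wy": 0, "wz": 0, "dx": 0, "dy": 0, "dz": 0.03, "fingers": 0.8}, {"wx": 0, "wy": 0, "wz": 0, "dx": 0, "dy": 0, "dz": 0.06, "fingers": 0.8}, {"wx": 0, "wy": 0, "wz": 0, "dx": 0, "dy": 0, "dz": 0.08, "fingers": 0.8}, {"wx": 0, "wy": 0, "wz": 0, "dx": 0, "dy": 0, "dz": 0.08, "fingers": 0.8}])

```text
clock: 9.65
eef_pos: [582.8, 115.0, 119.6]
eef_rot: [2.62, -0.021, 1.536]
wrist_force: [-0.9, 0.2, -2.1]
finger_gap: 27.6
finger_force: 30.0
```

```bash
python3 go.py -.3 34.4
```

```text
part now in tray [ -0.25 -25.11  17.84] F tray [-1.8  0.1 -1.4] clock 9.7
```

servo_tool(motion=[{"wx": 0, "wy": 0, "wz": 0, "dx": 0, "dy": 0, "dz": 0.03, "fingers": 0.8}, {"wx": 0, "wy": 0, "wz": 0, "dx": 0, "dy": 0, "dz": 0.06, "fingers": 0.8}, {"wx": 0, "wy": 0, "wz": 0, "dx": 0, "dy": 0, "dz": 0.09, "fingers": 0.8}, {"wx": 0, "wy": 0, "wz": 0, "dx": 0, "dy": 0, "dz": 0.12, "fingers": 0.8}, {"wx": 0, "wy": 0, "wz": 0, "dx": 0, "dy": 0, "dz": 0.14, "fingers": 0.8}, {"wx": 0, "wy": 0, "wz": 0, "dx": 0, "dy": 0, "dz": 0.14, "fingers": 0.8}])

```text
clock: 10.25
eef_pos: [589.8, 115.1, 107.6]
eef_rot: [2.62, -0.021, 1.536]
wrist_force: [-0.2, 1.1, -2.9]
finger_gap: 27.6
finger_force: 30.0
```

```bash
python3 go.py -.3 34.4
```

```text
part now in tray [ -0.17 -25.06   3.93] F tray [-1.7  1.  -2.4] clock 10.2
```

servo_tool(motion=[{"wx": 0, "wy": 0, "wz": 0, "dx": 0, "dy": 0, "dz": 0.015, "fingers": 0.8}, {"wx": 0, "wy": 0, "wz": 0, "dx": 0, "dy": 0, "dz": 0.03, "fingers": 0.8}, {"wx": 0, "wy": 0, "wz": 0, "dx": 0, "dy": 0, "dz": 0.035, "fingers": 0.8}, {"wx": 0, "wy": 0, "wz": 0, "dx": 0, "dy": 0, "dz": 0.035, "fingers": 0.8}])

```text
clock: 10.65
eef_pos: [591.6, 115.1, 104.8]
eef_rot: [2.619, -0.021, 1.536]
wrist_force: [0.1, 0.5, -1.7]
finger_gap: 27.6
finger_force: 30.0
```

```bash
python3 go.py -.3 34.4
```

```text
part now in tray [ -0.04 -25.05   0.66] F tray [-0.8  0.5 -1.6] clock 10.7
```

servo_tool(motion=[{"wx": 0, "wy": 0, "wz": 0, "dx": 0.04, "dy": 0, "dz": 0, "fingers": 0.8}, {"wx": 0, "wy": 0, "wz": 0, "dx": 0.08, "dy": 0, "dz": 0, "fingers": 0.8}, {"wx": 0, "wy": 0, "wz": 0, "dx": 0.12, "dy": 0, "dz": 0, "fingers": 0.8}, {"wx": 0, "wy": 0, "wz": 0, "dx": 0.16, "dy": 0, "dz": 0, "fingers": 0.8}, {"wx": 0, "wy": 0, "wz": 0, "dx": 0.2, "dy": 0, "dz": 0, "fingers": 0.8}, {"wx": 0, "wy": 0, "wz": 0, "dx": 0.2, "dy": 0, "dz": 0, "fingers": 0.8}])

```text
clock: 11.25
eef_pos: [592.2, 135.6, 105.3]
eef_rot: [2.619, -0.021, 1.537]
wrist_force: [-0.0, 0.3, -2.4]
finger_gap: 27.4
finger_force: 30.0
```

servo_tool(motion=[{"wx": 0, "wy": 0, "wz": 0, "dx": 0.04, "dy": 0, "dz": 0, "fingers": 0.8}, {"wx": 0, "wy": 0, "wz": 0, "dx": 0.08, "dy": 0, "dz": 0, "fingers": 0.8}, {"wx": 0, "wy": 0, "wz": 0, "dx": 0.12, "dy": 0, "dz": 0, "fingers": 0.8}, {"wx": 0, "wy": 0, "wz": 0, "dx": 0.15, "dy": 0, "dz": 0, "fingers": 0.8}, {"wx": 0, "wy": 0, "wz": 0, "dx": 0.15, "dy": 0, "dz": 0, "fingers": 0.8}])

```text
clock: 11.75
eef_pos: [592.8, 150.5, 105.6]
eef_rot: [2.619, -0.021, 1.537]
wrist_force: [0.3, 0.6, -2.6]
finger_gap: 27.6
finger_force: 30.0
```

```bash
python3 go.py -.3 34.4
```

```text
part now in tray [-0.02 10.37  0.73] F tray [-1.1  0.6 -2.5] clock 11.8
```

servo_tool(motion=[{"wx": 0, "wy": 0, "wz": 0, "dx": 0.01, "dy": 0, "dz": 0, "fingers": 0.8}, {"wx": 0, "wy": 0, "wz": 0, "dx": 0.02, "dy": 0, "dz": 0, "fingers": 0.8}, {"wx": 0, "wy": 0, "wz": 0, "dx": 0.03, "dy": 0, "dz": 0, "fingers": 0.8}, {"wx": 0, "wy": 0, "wz": 0, "dx": 0.03, "dy": 0, "dz": 0, "fingers": 0.8}])

```text
clock: 12.15
eef_pos: [592.9, 153.0, 105.7]
eef_rot: [2.619, -0.021, 1.536]
wrist_force: [-0.0, 1.2, -2.4]
finger_gap: 27.3
finger_force: 30.0
```

```bash
python3 go.py -.3 34.4
```

```text
part now in tray [ 0.06 12.96  0.75] F tray [-1.3  1.1 -2. ] clock 12.2
```

servo_tool(motion=[{"wx": 0, "wy": 0, "wz": 0, "dx": 0.01, "dy": 0, "dz": 0, "fingers": 0.8}, {"wx": 0, "wy": 0, "wz": 0, "dx": 0.02, "dy": 0, "dz": 0, "fingers": 0.8}, {"wx": 0, "wy": 0, "wz": 0, "dx": 0.02, "dy": 0, "dz": 0, "fingers": 0.8}])

```text
clock: 12.45
eef_pos: [592.9, 155.1, 105.7]
eef_rot: [2.619, -0.021, 1.536]
wrist_force: [0.4, -0.9, -2.6]
finger_gap: 27.5
finger_force: 30.0
```

```bash
python3 go.py -.3 34.4
```

```text
part now in tray [-0.   15.    0.74] F tray [-0.9 -0.9 -2.4] clock 12.4
```

servo_tool(motion=[{"wx": 0, "wy": 0, "wz": 0, "dx": 0.01, "dy": 0, "dz": 0, "fingers": 0.8}, {"wx": 0, "wy": 0, "wz": 0, "dx": 0.015, "dy": 0, "dz": 0, "fingers": 0.8}, {"wx": 0, "wy": 0, "wz": 0, "dx": 0.015, "dy": 0, "dz": 0, "fingers": 0.8}])

```text
clock: 12.75
eef_pos: [593.0, 156.3, 105.8]
eef_rot: [2.619, -0.02, 1.536]
wrist_force: [-1.5, -5.1, -0.2]
finger_gap: 27.6
finger_force: 30.0
```

```bash
python3 go.py -.3 34.4
```

```text
part now in tray [ 0.03 16.22  0.77] F tray [-1.1 -5.1  0.6] clock 12.8
```

servo_tool(motion=[{"wx": 0, "wy": 0, "wz": 0, "dx": -0.005, "dy": 0, "dz": 0.01, "fingers": 0.8}, {"wx": 0, "wy": 0, "wz": 0, "dx": -0.005, "dy": 0, "dz": 0.02, "fingers": 0.8}, {"wx": 0, "wy": 0, "wz": 0, "dx": -0.005, "dy": 0, "dz": 0.02, "fingers": 0.8}])

```text
clock: 13.05
eef_pos: [594.1, 155.6, 104.5]
eef_rot: [2.619, -0.02, 1.536]
wrist_force: [-5.0, -7.0, 6.0]
finger_gap: 28.0
finger_force: 30.0
```

```bash
python3 go.py -.3 34.4
```

```text
part now in tray [ 0.36 15.53 -0.92] F tray [-1.1 -7.1  7.7] clock 13.1
```

servo_tool(motion=[{"wx": 0, "wy": 0, "wz": 0, "dx": 0, "dy": 0, "dz": 0, "fingers": 0.3}, {"wx": 0, "wy": 0, "wz": 0, "dx": 0, "dy": 0, "dz": 0, "fingers": 0.0}, {"wx": 0, "wy": 0, "wz": 0, "dx": 0, "dy": 0, "dz": 0, "fingers": -0.2}, {"wx": 0, "wy": 0, "wz": 0, "dx": 0, "dy": 0, "dz": 0, "fingers": -0.2}])

```text
clock: 13.45
eef_pos: [594.1, 156.2, 104.1]
eef_rot: [2.619, -0.021, 1.536]
wrist_force: [-0.1, 0.3, -0.2]
finger_gap: 53.5
finger_force: 0.0
```

servo_tool(motion=[{"wx": 0, "wy": 0, "wz": 0, "dx": 0, "dy": 0, "dz": -0.2, "fingers": -0.2}, {"wx": 0, "wy": 0, "wz": 0, "dx": 0, "dy": 0, "dz": -0.6, "fingers": -0.3}, {"wx": 0, "wy": 0, "wz": 0, "dx": 0, "dy": 0, "dz": -1, "fingers": -0.4}, {"wx": 0, "wy": 0, "wz": 0, "dx": 0, "dy": 0, "dz": -1, "fingers": -0.4}])

```text
clock: 13.85
eef_pos: [544.3, 156.7, 195.7]
eef_rot: [2.612, -0.023, 1.537]
wrist_force: [-0.6, -0.5, -0.3]
finger_gap: 65.8
finger_force: 0.0
```

Run:
```python
from plan import *
p,R,s=cur(); print(p,s["finger_gap"])
Rt=robj(.10)@T0; tg=[465.5,-156.6,200]
print(delta(tg,Rt)); print(delta(tg,Rt,p,Rt))
print(delta([465.5,-156.6,34.4],Rt,np.array(tg),Rt))
```

```text
[544.33092979 156.74014584 195.72906285] 65.80747614900889
(array([-3.156, -0.531, -0.444]), array([ 0.2649,  0.0064, -0.0683]))
(array([-3.039, -1.097, -0.043]), array([0., 0., 0.]))
(array([0.   , 0.   , 1.656]), array([0., 0., 0.]))
```

servo_tool(motion=[{"wx": 0.066, "wy": 0.001, "wz": -0.017, "dx": -0.3, "dy": 0, "dz": -0.1, "fingers": -0.4}, {"wx": 0.132, "wy": 0.003, "wz": -0.034, "dx": -0.6, "dy": 0, "dz": -0.1, "fingers": -0.4}, {"wx": 0.198, "wy": 0.005, "wz": -0.051, "dx": -0.9, "dy": 0, "dz": -0.1, "fingers": -0.4}, {"wx": 0.265, "wy": 0.006, "wz": -0.068, "dx": -1, "dy": 0, "dz": -0.1, "fingers": -0.4}, {"wx": 0.265, "wy": 0.006, "wz": -0.068, "dx": -1, "dy": 0, "dz": -0.1, "fingers": -0.4}])

```text
clock: 14.35
eef_pos: [536.8, 54.4, 195.4]
eef_rot: [-3.128, 0.002, 1.668]
wrist_force: [0.3, 0.2, -1.0]
finger_gap: 66.0
finger_force: 0.0
```

servo_tool(motion=[{"wx": 0, "wy": 0, "wz": 0, "dx": -0.4, "dy": -0.2, "dz": 0, "fingers": -0.4}, {"wx": 0, "wy": 0, "wz": 0, "dx": -0.8, "dy": -0.4, "dz": 0, "fingers": -0.4}, {"wx": 0, "wy": 0, "wz": 0, "dx": -1, "dy": -0.5, "dz": 0, "fingers": -0.4}])

```text
clock: 14.65
eef_pos: [494.7, -50.1, 197.1]
eef_rot: [-3.136, 0.003, 1.668]
wrist_force: [-0.2, -0.2, 0.5]
finger_gap: 65.6
finger_force: 0.0
```

servo_tool(motion=[{"wx": 0, "wy": 0, "wz": 0, "dx": -0.4, "dy": -0.2, "dz": 0, "fingers": -0.4}, {"wx": 0, "wy": 0, "wz": 0, "dx": -0.8, "dy": -0.4, "dz": 0, "fingers": -0.4}, {"wx": 0, "wy": 0, "wz": 0, "dx": -1, "dy": -0.5, "dz": 0, "fingers": -0.4}, {"wx": 0, "wy": 0, "wz": 0, "dx": -1, "dy": -0.5, "dz": 0, "fingers": -0.4}, {"wx": 0, "wy": 0, "wz": 0, "dx": -1, "dy": -0.5, "dz": 0, "fingers": -0.4}])

```text
clock: 15.15
eef_pos: [455.8, -152.4, 198.1]
eef_rot: [-3.135, 0.002, 1.668]
wrist_force: [0.5, 0.1, 1.1]
finger_gap: 65.5
finger_force: 0.0
```

Run:
```python
from fit import *
from plan import *
from go import TR,RT
p,R,s=cur(); print(p,s["clock"])
Rt=robj(.10)@T0
print(delta([465.5,-156.6,34.4],Rt))
# check long bracket + tray in unobstructed views
ims=[]
for n in("scene","top"):
    c=camera(n)
    im=np.array(c["image"])[:,:,::-1]; u,v=proj(c,TR)[0].astype(int); x0,y0=u-33,v-35
    z=cv2.convertScaleAbs(cv2.resize(im[y0:y0+70,x0:x0+66],None,fx=6,fy=6,interpolation=cv2.INTER_CUBIC),alpha=1.6)
    E_=[(0,1),(0,2),(0,4),(1,3),(1,5),(2,3),(2,6),(3,7),(4,5),(4,6),(5,7),(6,7)]
    for b,t,col in [(b,[-2,13.25,0],(0,255,255)) for b in M["bracket_long"][:2]]+[(box(-22,22,-43.25,25.25,15,20),[0,0,0],(0,255,0)),(box(-28,28,-61.25,61.25,-6,28),[0,0,0],(0,255,0))]:
        q=((proj(c,(b+t)@RT.T+TR)-[x0,y0]+.5)*6).astype(int)
        for i,j in E_: cv2.line(z,tuple(map(int,q[i])),tuple(map(int,q[j])),col,1)
    ims.append(z)
cv2.imwrite("pics/ov3.png",np.hstack(ims))
```

```text
[ 455.83302107 -152.35996532  198.07085716] 15.15
(array([-0.048,  0.103,  1.636]), array([-0.0032,  0.0012, -0.0012]))
```

View pics/ov3.png

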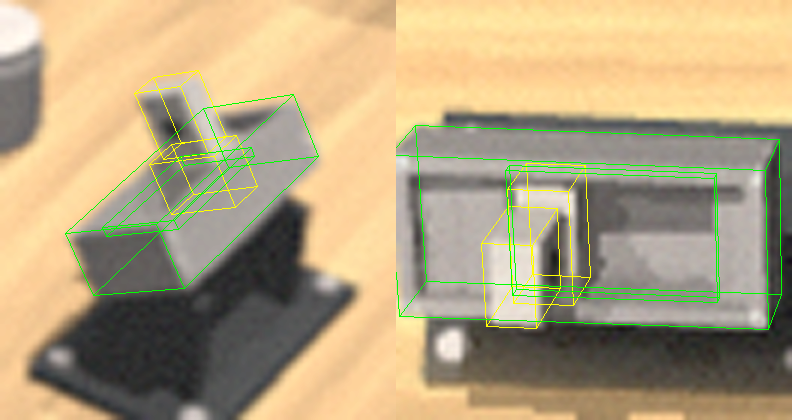

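The long bracket stands home against the deep end, matching the model within about 2 mm (crop 520,260). Now the short bracket.

servo_tool(motion=[{"wx": -0.003, "wy": 0.001, "wz": -0.001, "dx": -0.048, "dy": 0.103, "dz": 0.2, "fingers": -0.35}, {"wx": -0.003, "wy": 0.001, "wz": -0.001, "dx": -0.048, "dy": 0.103, "dz": 0.6, "fingers": -0.35}, {"wx": -0.003, "wy": 0.001, "wz": -0.001, "dx": -0.048, "dy": 0.103, "dz": 1, "fingers": -0.35}, {"wx": -0.003, "wy": 0.001, "wz": -0.001, "dx": -0.048, "dy": 0.103, "dz": 1, "fingers": -0.35}, {"wx": -0.003, "wy": 0.001, "wz": -0.001, "dx": -0.048, "dy": 0.103, "dz": 1, "fingers": -0.35}])

```text
clock: 15.75
eef_pos: [466.3, -156.2, 99.2]
eef_rot: [-3.14, 0.0, 1.672]
wrist_force: [0.2, 0.2, 0.2]
finger_gap: 63.6
finger_force: 0.0
```

Run:
```python
from plan import *
p,R,s=cur(); print(p,s["clock"])
print(delta([465.5,-156.6,34.4],robj(.10)@T0))
```

```text
[ 466.30500157 -156.22938978   99.22905944] 15.75
(array([-0.003, -0.008,  0.648]), array([-0.0006,  0.    ,  0.0008]))
```

servo_tool(motion=[{"wx": 0, "wy": 0, "wz": 0, "dx": -0.003, "dy": -0.008, "dz": 0.2, "fingers": -0.35}, {"wx": 0, "wy": 0, "wz": 0, "dx": -0.003, "dy": -0.008, "dz": 0.4, "fingers": -0.35}, {"wx": 0, "wy": 0, "wz": 0, "dx": -0.003, "dy": -0.008, "dz": 0.6, "fingers": -0.35}, {"wx": 0, "wy": 0, "wz": 0, "dx": -0.003, "dy": -0.008, "dz": 0.65, "fingers": -0.35}, {"wx": 0, "wy": 0, "wz": 0, "dx": -0.003, "dy": -0.008, "dz": 0.65, "fingers": -0.35}])

```text
clock: 16.25
eef_pos: [465.8, -157.3, 34.7]
eef_rot: [3.142, 0.001, 1.671]
wrist_force: [0.1, -0.8, -0.5]
finger_gap: 63.7
finger_force: 0.0
```

servo_tool(motion=[{"wx": 0, "wy": 0, "wz": 0, "dx": 0, "dy": 0, "dz": 0, "fingers": 0.4}, {"wx": 0, "wy": 0, "wz": 0, "dx": 0, "dy": 0, "dz": 0, "fingers": 0.6}, {"wx": 0, "wy": 0, "wz": 0, "dx": 0, "dy": 0, "dz": 0, "fingers": 0.8}, {"wx": 0, "wy": 0, "wz": 0, "dx": 0, "dy": 0, "dz": 0, "fingers": 0.8}, {"wx": 0, "wy": 0, "wz": 0, "dx": 0, "dy": 0, "dz": 0, "fingers": 0.8}, {"wx": 0, "wy": 0, "wz": 0, "dx": 0, "dy": 0, "dz": 0, "fingers": 0.8}], newtons=30)

```text
clock: 16.85
eef_pos: [465.1, -157.3, 33.6]
eef_rot: [-3.141, 0.0, 1.671]
wrist_force: [0.9, 0.7, 1.7]
finger_gap: 27.7
finger_force: 30.0
```

servo_tool(motion=[{"wx": 0, "wy": 0, "wz": 0, "dx": 0, "dy": 0, "dz": -0.2, "fingers": 0.8}, {"wx": 0, "wy": 0, "wz": 0, "dx": 0, "dy": 0, "dz": -0.6, "fingers": 0.8}, {"wx": 0, "wy": 0, "wz": 0, "dx": 0, "dy": 0, "dz": -1, "fingers": 0.8}, {"wx": 0, "wy": 0, "wz": 0, "dx": 0, "dy": 0, "dz": -1, "fingers": 0.8}])

```text
clock: 17.25
eef_pos: [467.0, -158.0, 138.0]
eef_rot: [3.136, 0.004, 1.671]
wrist_force: [-0.1, -0.1, -1.5]
finger_gap: 27.3
finger_force: 30.0
```

servo_tool(motion=[{"wx": 0, "wy": 0, "wz": 0, "dx": 0.2, "dy": 0.1, "dz": -0.3, "fingers": 0.8}, {"wx": 0, "wy": 0, "wz": 0, "dx": 0.6, "dy": 0.2, "dz": -0.6, "fingers": 0.8}, {"wx": 0, "wy": 0, "wz": 0, "dx": 1, "dy": 0.5, "dz": -0.8, "fingers": 0.8}, {"wx": 0, "wy": 0, "wz": 0, "dx": 1, "dy": 0.5, "dz": -0.8, "fingers": 0.8}, {"wx": 0, "wy": 0, "wz": 0, "dx": 1, "dy": 0.5, "dz": -0.8, "fingers": 0.8}])

```text
clock: 17.75
eef_pos: [504.9, -51.9, 212.3]
eef_rot: [-3.139, -0.0, 1.673]
wrist_force: [0.1, -0.4, -1.4]
finger_gap: 27.8
finger_force: 30.0
```

Run:
```python
from plan import *
from go import TR,RT
p,R,s=cur(); print(p,s["clock"],s["finger_gap"])
tg=TR+RT@[0,-13+2,34.4+70]
print(tg,delta(tg,RT@T0))
```

```text
[504.87793323 -51.9107516  212.32317047] 17.75 27.82253724862516
[557.41905043 129.40879883 165.19311082] (array([1.75 , 0.709, 0.47 ]), array([-0.2631, -0.0081,  0.0696]))
```

servo_tool(motion=[{"wx": 0, "wy": 0, "wz": 0, "dx": 0.4, "dy": 0.2, "dz": 0, "fingers": 0.8}, {"wx": 0, "wy": 0, "wz": 0, "dx": 0.8, "dy": 0.4, "dz": 0, "fingers": 0.8}, {"wx": 0, "wy": 0, "wz": 0, "dx": 1, "dy": 0.5, "dz": 0, "fingers": 0.8}, {"wx": 0, "wy": 0, "wz": 0, "dx": 1, "dy": 0.5, "dz": 0, "fingers": 0.8}])

```text
clock: 18.15
eef_pos: [544.4, 52.8, 211.2]
eef_rot: [-3.137, -0.0, 1.673]
wrist_force: [-0.1, -0.4, -2.2]
finger_gap: 27.6
finger_force: 30.0
```

servo_tool(motion=[{"wx": -0.066, "wy": -0.002, "wz": 0.017, "dx": 0.3, "dy": 0.1, "dz": 0, "fingers": 0.8}, {"wx": -0.132, "wy": -0.004, "wz": 0.035, "dx": 0.6, "dy": 0.2, "dz": 0, "fingers": 0.8}, {"wx": -0.198, "wy": -0.006, "wz": 0.052, "dx": 0.75, "dy": 0.2, "dz": 0.1, "fingers": 0.8}, {"wx": -0.263, "wy": -0.008, "wz": 0.07, "dx": 0.75, "dy": 0.2, "dz": 0.2, "fingers": 0.8}, {"wx": -0.263, "wy": -0.008, "wz": 0.07, "dx": 0.75, "dy": 0.2, "dz": 0.2, "fingers": 0.8}, {"wx": -0.263, "wy": -0.008, "wz": 0.07, "dx": 0.75, "dy": 0.2, "dz": 0.2, "fingers": 0.8}, {"wx": -0.263, "wy": -0.008, "wz": 0.07, "dx": 0.75, "dy": 0.2, "dz": 0.2, "fingers": 0.8}])

```text
clock: 18.85
eef_pos: [558.0, 127.3, 194.1]
eef_rot: [2.618, -0.02, 1.532]
wrist_force: [0.8, -0.6, -1.6]
finger_gap: 27.4
finger_force: 30.0
```

```bash
python3 go.py -2.7 33.8 0 -12 34
python3 - <<'E'
from plan import *
from fit import *
c=camera("scene"); p,R,s=cur(); Ro_=R@T0.T
L=[d for d in trace("bracket_short",c)+trace("bracket_long",c)]
L=[d for d in L if np.hypot(*(np.array(d["location"])-proj(c,p)[0]))<25]
for d in L:
    m=d["pixels"]; w=win(m); mm=m[w[1]:w[1]+w[3],w[0]:w[0]+w[2]]
    def cst(t): return np.abs(sil(c,M["bracket_short"],Ro_,p-Ro_@[0,t[0],t[1]],w)-mm).sum()/m.sum()
    r=minimize(cst,[-2,34],method="Nelder-Mead",options=dict(initial_simplex=[[-2,34],[3,34],[-2,40]]))
    print(d["conf"],d["location"],m.sum(),r.x,r.fun)
E
```

```text
part now in tray [15.   -9.78 95.36] F tray [-0.1 -0.6 -1.8] clock 18.9
delta [-0.021 -0.15   0.614] [ 0.0001  0.0011 -0.0017]
0.85 [291.7, 130.4] 351 [-1.61548805 33.78409576] 0.11952457264957266
```

servo_tool(motion=[{"wx": 0, "wy": 0.001, "wz": -0.002, "dx": -0.02, "dy": -0.15, "dz": 0.2, "fingers": 0.8}, {"wx": 0, "wy": 0.001, "wz": -0.002, "dx": -0.02, "dy": -0.15, "dz": 0.4, "fingers": 0.8}, {"wx": 0, "wy": 0.001, "wz": -0.002, "dx": -0.02, "dy": -0.15, "dz": 0.6, "fingers": 0.8}, {"wx": 0, "wy": 0.001, "wz": -0.002, "dx": -0.02, "dy": -0.15, "dz": 0.61, "fingers": 0.8}, {"wx": 0, "wy": 0.001, "wz": -0.002, "dx": -0.02, "dy": -0.15, "dz": 0.61, "fingers": 0.8}])

```text
clock: 19.5
eef_pos: [574.6, 126.8, 133.0]
eef_rot: [2.618, -0.02, 1.538]
wrist_force: [-0.7, 1.0, -0.6]
finger_gap: 27.7
finger_force: 30.0
```

```bash
python3 go.py -2.2 33.8 0 -12 24
```

```text
part now in tray [ -1.13 -11.46  34.1 ] F tray [-1.   1.  -0.2] clock 19.5
delta [-0.005  0.011  0.101] [ 0.0001 -0.0003  0.0006]
```

servo_tool(motion=[{"wx": 0, "wy": 0, "wz": 0, "dx": -0.005, "dy": 0.01, "dz": 0.02, "fingers": 0.8}, {"wx": 0, "wy": 0, "wz": 0, "dx": -0.005, "dy": 0.01, "dz": 0.04, "fingers": 0.8}, {"wx": 0, "wy": 0, "wz": 0, "dx": -0.005, "dy": 0.01, "dz": 0.07, "fingers": 0.8}, {"wx": 0, "wy": 0, "wz": 0, "dx": -0.005, "dy": 0.01, "dz": 0.1, "fingers": 0.8}, {"wx": 0, "wy": 0, "wz": 0, "dx": -0.005, "dy": 0.01, "dz": 0.1, "fingers": 0.8}])

```text
clock: 20.0
eef_pos: [580.3, 126.4, 124.3]
eef_rot: [2.618, -0.02, 1.538]
wrist_force: [-1.0, -0.3, -2.3]
finger_gap: 27.8
finger_force: 30.0
```

```bash
python3 go.py -2.2 33.8
```

```text
part now in tray [ -0.5  -11.8   23.77] F tray [-1.9 -0.4 -1.5] clock 20.0
```

servo_tool(motion=[{"wx": 0, "wy": 0, "wz": 0, "dx": 0, "dy": 0.005, "dz": 0.03, "fingers": 0.8}, {"wx": 0, "wy": 0, "wz": 0, "dx": 0, "dy": 0.005, "dz": 0.06, "fingers": 0.8}, {"wx": 0, "wy": 0, "wz": 0, "dx": 0, "dy": 0.005, "dz": 0.09, "fingers": 0.8}, {"wx": 0, "wy": 0, "wz": 0, "dx": 0, "dy": 0.005, "dz": 0.1, "fingers": 0.8}, {"wx": 0, "wy": 0, "wz": 0, "dx": 0, "dy": 0.005, "dz": 0.1, "fingers": 0.8}])

```text
clock: 20.5
eef_pos: [585.7, 126.4, 116.0]
eef_rot: [2.618, -0.02, 1.538]
wrist_force: [-0.9, 0.0, -2.4]
finger_gap: 27.5
finger_force: 30.0
```

```bash
python3 go.py -2.2 33.8
```

```text
part now in tray [  0.04 -11.78  13.84] F tray [-2.  -0.  -1.6] clock 20.5
```

servo_tool(motion=[{"wx": 0, "wy": 0, "wz": 0, "dx": 0, "dy": 0, "dz": 0.03, "fingers": 0.8}, {"wx": 0, "wy": 0, "wz": 0, "dx": 0, "dy": 0, "dz": 0.06, "fingers": 0.8}, {"wx": 0, "wy": 0, "wz": 0, "dx": 0, "dy": 0, "dz": 0.09, "fingers": 0.8}, {"wx": 0, "wy": 0, "wz": 0, "dx": 0, "dy": 0, "dz": 0.115, "fingers": 0.8}, {"wx": 0, "wy": 0, "wz": 0, "dx": 0, "dy": 0, "dz": 0.13, "fingers": 0.8}, {"wx": 0, "wy": 0, "wz": 0, "dx": 0, "dy": 0, "dz": 0.13, "fingers": 0.8}])

```text
clock: 21.1
eef_pos: [592.2, 126.4, 104.7]
eef_rot: [2.618, -0.02, 1.538]
wrist_force: [-0.2, 0.6, -2.3]
finger_gap: 27.3
finger_force: 30.0
```

```bash
python3 go.py -2.2 33.8
```

```text
part now in tray [  0.02 -11.78   0.81] F tray [-1.3  0.5 -1.8] clock 21.1
```

servo_tool(motion=[{"wx": 0, "wy": 0, "wz": 0, "dx": -0.03, "dy": 0, "dz": 0, "fingers": 0.8}, {"wx": 0, "wy": 0, "wz": 0, "dx": -0.07, "dy": 0, "dz": 0, "fingers": 0.8}, {"wx": 0, "wy": 0, "wz": 0, "dx": -0.11, "dy": 0, "dz": 0, "fingers": 0.8}, {"wx": 0, "wy": 0, "wz": 0, "dx": -0.15, "dy": 0, "dz": 0, "fingers": 0.8}, {"wx": 0, "wy": 0, "wz": 0, "dx": -0.16, "dy": 0, "dz": 0, "fingers": 0.8}, {"wx": 0, "wy": 0, "wz": 0, "dx": -0.16, "dy": 0, "dz": 0, "fingers": 0.8}])

```text
clock: 21.7
eef_pos: [591.8, 110.2, 104.8]
eef_rot: [2.617, -0.02, 1.537]
wrist_force: [-0.1, -0.1, -0.4]
finger_gap: 27.4
finger_force: 30.0
```

servo_tool(motion=[{"wx": 0, "wy": 0, "wz": 0, "dx": -0.01, "dy": 0, "dz": 0, "fingers": 0.8}, {"wx": 0, "wy": 0, "wz": 0, "dx": -0.02, "dy": 0, "dz": 0, "fingers": 0.8}, {"wx": 0, "wy": 0, "wz": 0, "dx": -0.02, "dy": 0, "dz": 0, "fingers": 0.8}])

```text
clock: 22.0
eef_pos: [591.7, 108.5, 104.7]
eef_rot: [2.617, -0.02, 1.538]
wrist_force: [-0.3, 0.9, -1.9]
finger_gap: 27.6
finger_force: 30.0
```

```bash
python3 go.py -2.2 33.8
```

```text
part now in tray [  0.27 -29.73   1.05] F tray [-1.3  0.8 -1.5] clock 22.0
```

servo_tool(motion=[{"wx": 0, "wy": 0, "wz": 0, "dx": -0.01, "dy": 0, "dz": 0, "fingers": 0.8}, {"wx": 0, "wy": 0, "wz": 0, "dx": -0.015, "dy": 0, "dz": 0, "fingers": 0.8}, {"wx": 0, "wy": 0, "wz": 0, "dx": -0.015, "dy": 0, "dz": 0, "fingers": 0.8}])

```text
clock: 22.3
eef_pos: [591.6, 107.1, 104.7]
eef_rot: [2.617, -0.02, 1.538]
wrist_force: [-1.0, 1.4, -1.2]
finger_gap: 27.7
finger_force: 30.0
```

```bash
python3 go.py -2.2 33.8
```

```text
part now in tray [  0.27 -31.15   1.07] F tray [-1.5  1.3 -0.6] clock 22.3
```

servo_tool(motion=[{"wx": 0, "wy": 0, "wz": 0, "dx": -0.01, "dy": 0, "dz": 0, "fingers": 0.8}, {"wx": 0, "wy": 0, "wz": 0, "dx": -0.015, "dy": 0, "dz": 0, "fingers": 0.8}, {"wx": 0, "wy": 0, "wz": 0, "dx": -0.015, "dy": 0, "dz": 0, "fingers": 0.8}])

```text
clock: 22.6
eef_pos: [591.6, 105.9, 104.8]
eef_rot: [2.617, -0.021, 1.538]
wrist_force: [-1.9, 4.7, 0.2]
finger_gap: 27.8
finger_force: 30.0
```

```bash
python3 go.py -2.2 33.8
```

```text
part now in tray [  0.36 -32.35   1.19] F tray [-1.8  4.7  1.1] clock 22.6
```

servo_tool(motion=[{"wx": 0, "wy": 0, "wz": 0, "dx": 0.003, "dy": 0, "dz": 0.01, "fingers": 0.8}, {"wx": 0, "wy": 0, "wz": 0, "dx": 0.003, "dy": 0, "dz": 0.02, "fingers": 0.8}, {"wx": 0, "wy": 0, "wz": 0, "dx": 0.003, "dy": 0, "dz": 0.02, "fingers": 0.8}])

```text
clock: 22.9
eef_pos: [593.1, 106.5, 104.1]
eef_rot: [2.615, -0.021, 1.539]
wrist_force: [-7.1, 5.8, 10.8]
finger_gap: 27.2
finger_force: 30.0
```

```bash
python3 go.py -2.2 33.8
```

```text
part now in tray [  1.23 -31.67  -0.12] F tray [-1.   5.7 13. ] clock 22.9
```

servo_tool(motion=[{"wx": 0, "wy": 0, "wz": 0, "dx": 0, "dy": 0, "dz": 0, "fingers": 0.3}, {"wx": 0, "wy": 0, "wz": 0, "dx": 0, "dy": 0, "dz": 0, "fingers": 0.0}, {"wx": 0, "wy": 0, "wz": 0, "dx": 0, "dy": 0, "dz": 0, "fingers": -0.2}, {"wx": 0, "wy": 0, "wz": 0, "dx": 0, "dy": 0, "dz": 0, "fingers": -0.2}])

```text
clock: 23.3
eef_pos: [592.6, 105.6, 102.8]
eef_rot: [2.617, -0.02, 1.538]
wrist_force: [-0.5, -0.4, -0.1]
finger_gap: 53.3
finger_force: 0.0
```

servo_tool(motion=[{"wx": 0, "wy": 0, "wz": 0, "dx": 0, "dy": 0, "dz": -0.2, "fingers": -0.2}, {"wx": 0, "wy": 0, "wz": 0, "dx": 0, "dy": 0, "dz": -0.6, "fingers": -0.3}, {"wx": 0, "wy": 0, "wz": 0, "dx": 0, "dy": 0, "dz": -1, "fingers": -0.5}, {"wx": 0, "wy": 0, "wz": 0, "dx": 0, "dy": 0, "dz": -1, "fingers": -0.5}])

```text
clock: 23.7
eef_pos: [542.8, 106.0, 194.3]
eef_rot: [2.611, -0.021, 1.538]
wrist_force: [-0.1, -0.1, 0.2]
finger_gap: 70.1
finger_force: 0.0
```

Run:
```python
from plan import *
p,R,s=cur(); print(p,s["finger_gap"])
Rt=robj(-.045)@T0; tg=[636,-182.6,200]
print(delta(tg,Rt)); print(delta(tg,Rt,p,Rt))
```

```text
[542.79485229 106.03507129 194.32524616] 70.07583934335749
(array([-2.853,  0.944,  0.417]), array([ 0.2655, -0.0122,  0.0033]))
(array([-2.842,  1.061, -0.057]), array([0., 0., 0.]))
```

servo_tool(motion=[{"wx": 0.066, "wy": -0.003, "wz": 0.001, "dx": -0.3, "dy": 0, "dz": -0.1, "fingers": -0.5}, {"wx": 0.132, "wy": -0.006, "wz": 0.002, "dx": -0.6, "dy": 0, "dz": -0.1, "fingers": -0.5}, {"wx": 0.198, "wy": -0.009, "wz": 0.003, "dx": -0.9, "dy": 0, "dz": -0.1, "fingers": -0.5}, {"wx": 0.265, "wy": -0.012, "wz": 0.003, "dx": -1, "dy": 0, "dz": -0.1, "fingers": -0.5}, {"wx": 0.265, "wy": -0.012, "wz": 0.003, "dx": -1, "dy": 0, "dz": -0.1, "fingers": -0.5}])

```text
clock: 24.2
eef_pos: [535.2, 4.0, 194.0]
eef_rot: [-3.129, 0.002, 1.524]
wrist_force: [0.2, 0.5, -0.4]
finger_gap: 70.6
finger_force: 0.0
```

servo_tool(motion=[{"wx": 0, "wy": 0, "wz": 0, "dx": -0.4, "dy": 0.2, "dz": 0, "fingers": -0.5}, {"wx": 0, "wy": 0, "wz": 0, "dx": -0.8, "dy": 0.4, "dz": 0, "fingers": -0.5}, {"wx": 0, "wy": 0, "wz": 0, "dx": -1, "dy": 0.5, "dz": 0, "fingers": -0.5}])

```text
clock: 24.5
eef_pos: [580.4, -98.7, 194.9]
eef_rot: [-3.137, 0.002, 1.525]
wrist_force: [0.0, 1.0, 0.8]
finger_gap: 70.2
finger_force: 0.0
```

servo_tool(motion=[{"wx": 0, "wy": 0, "wz": 0, "dx": -0.4, "dy": 0.2, "dz": 0, "fingers": -0.5}, {"wx": 0, "wy": 0, "wz": 0, "dx": -0.84, "dy": 0.5, "dz": 0, "fingers": -0.5}, {"wx": 0, "wy": 0, "wz": 0, "dx": -0.84, "dy": 0.56, "dz": 0.3, "fingers": -0.5}, {"wx": 0, "wy": 0, "wz": 0, "dx": -0.84, "dy": 0.56, "dz": 0.6, "fingers": -0.5}, {"wx": 0, "wy": 0, "wz": 0, "dx": -0.84, "dy": 0.56, "dz": 0.8, "fingers": -0.5}, {"wx": 0, "wy": 0, "wz": 0, "dx": -0.84, "dy": 0.56, "dz": 0.8, "fingers": -0.5}, {"wx": 0, "wy": 0, "wz": 0, "dx": -0.84, "dy": 0.56, "dz": 0.8, "fingers": -0.5}])

```text
clock: 25.2
eef_pos: [631.6, -182.6, 116.2]
eef_rot: [-3.137, 0.002, 1.526]
wrist_force: [0.7, 0.3, 0.5]
finger_gap: 70.4
finger_force: 0.0
```

Run:
```python
from fit import *
from plan import *
from go import TR,RT
p,R,s=cur(); print(p,s["clock"])
print(delta([636,-182.6,37],robj(-.045)@T0))
ims=[]
for n in("scene","top"):
    c=camera(n)
    im=np.array(c["image"])[:,:,::-1]; u,v=proj(c,TR)[0].astype(int); x0,y0=u-33,v-35
    z=cv2.convertScaleAbs(cv2.resize(im[y0:y0+70,x0:x0+66],None,fx=6,fy=6,interpolation=cv2.INTER_CUBIC),alpha=1.6)
    for q,y in(("bracket_long",13.25),("bracket_short",-31.25)):
        b=M[q][1]; top=b[b[:,2]==64]
        uv=((proj(c,(top+[-2,y,0])@RT.T+TR)-[x0,y0]+.5)*6).astype(np.int32)
        cv2.polylines(z,[cv2.convexHull(uv)],True,(0,255,255),1)
    ims.append(z)
cv2.imwrite("pics/ov4.png",np.hstack(ims))
```

```text
[ 631.61542701 -182.59862777  116.18208588] 25.2
(array([0.003, 0.048, 0.792]), array([-0.0024,  0.0008,  0.0003]))
```

View pics/ov4.png

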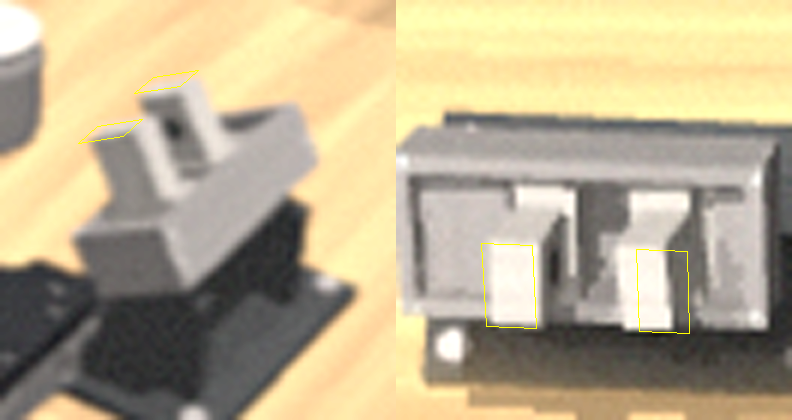

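```bash
cat > inn.py <<'E'
from fit import *
from plan import *
from go import TR,RT
def run(parts=("bracket_long","bracket_short")):
    C=[camera("scene"),camera("top")]
    for q,y0 in(("bracket_long",13.25),("bracket_short",-31.25),("key",-9)):
        if q not in parts: continue
        vs=[]
        for c in C:
            e=proj(c,TR+RT@[0,y0,45])[0]
            L=[d for k in("bracket_short","bracket_long","key") for d in trace(k,c) if np.hypot(*(np.array(d["location"])-e))<13 and d["pixels"].sum()<700]
            L.sort(key=lambda d:np.hypot(*(np.array(d["location"])-e)))
            if L: vs.append((c,L[0]["pixels"])); print(q,np.round(L[0]["location"],1),e.round(1),L[0]["pixels"].sum(),len(L))
        b=[x.copy() for x in M[q]]
        if q=="key": b=[box(-20,20,-11,11,28,64)]
        else: b=b[:2]; b[0][b[0][:,2]==0,2]=22
        def cst(t,V):
            Rm=RT@Ro.from_euler("x",t[1]/50).as_matrix(); e=0   # lean about x, top shift ~ -t1 mm @50
            for c,m in V:
                w=win(m); e+=np.abs(sil(c,b,Rm,TR+RT@[t[2],t[0],0],w)-m[w[1]:w[1]+w[3],w[0]:w[0]+w[2]]).sum()/m.sum()
            return e/len(V)
        for V in [vs]+[[v] for v in vs]:
            r=min((minimize(cst,[y0+a,l,-1],args=(V,),method="Nelder-Mead",options=dict(initial_simplex=[[y0+a,l,-1],[y0+a+4,l,-1],[y0+a,l+3,-1],[y0+a,l,2]])) for a in(0,5) for l in(0,-4)),key=lambda r:r.fun)
            print("  y %.1f lean %.3f x %.1f cost %.3f"%(r.x[0],r.x[1]/50,r.x[2],r.fun))
if __name__=="__main__":
    import sys; run(sys.argv[1:] or ("bracket_long","bracket_short"))
E
python3 inn.py
```

```text
bracket_long [306.4 148.7] [302.9 148.3] 159 2
bracket_long [146.8 177.8] [144.7 178.8] 387 1
  y 4.0 lean -0.138 x 0.1 cost 0.217
  y 4.9 lean -0.070 x 3.1 cost 0.276
  y 3.8 lean -0.139 x -0.9 cost 0.149
bracket_short [294.  156.3] [294.4 156. ] 178 1
bracket_short [166.1 176.4] [167.7 179.7] 332 1
  y -35.2 lean -0.160 x -0.2 cost 0.156
  y -29.8 lean -0.069 x -1.0 cost 0.185
  y -37.0 lean -0.187 x -0.4 cost 0.109
```

Run:
```python
from fit import *
from go import TR,RT
c=camera("top"); u,v=proj(c,TR)[0].astype(int); x0,y0=u-33,v-35
f=lambda X:(((proj(c,np.array(X,float)@RT.T+TR)-[x0,y0]+.5)*6)+[396,0]).round().astype(int)
def pts(q,y,l):
    R=Ro.from_euler("x",-l).as_matrix(); n=(-6,10) if q=="bracket_long" else (-10,6)
    P=[[-14,n[1],64],[-14,n[0],64],[14,n[1],64],[14,n[0],64],[20,10,28],[20,-10,28]]
    return f(np.array(P)@R.T+[-2,y,0]).tolist()
print("order: neck top near L,R; far L,R; shelf far L,R")
print("L",pts("bracket_long",13.25,0)); print("L",pts("bracket_long",13.25,.08)); print("L",pts("bracket_long",10,.08))
for y,l in((-31.25,0),(-31.25,.09),(-29,0),(-27,0),(-27,.05),(-25,0),(-28,.1)): print(y,l,pts("bracket_short",y,l))
```

```text
order: neck top near L,R; far L,R; shelf far L,R
L [[486, 326], [537, 328], [482, 243], [533, 245], [507, 190], [569, 192]]
L [[471, 325], [521, 328], [466, 242], [516, 245], [501, 188], [561, 192]]
L [[481, 325], [531, 328], [477, 242], [527, 245], [511, 189], [571, 193]]
-31.25 0 [[639, 332], [689, 334], [636, 249], [687, 251], [644, 195], [705, 197]]
-31.25 0.09 [[622, 330], [671, 334], [619, 248], [668, 251], [637, 193], [697, 197]]
-29 0 [[632, 331], [682, 333], [629, 249], [680, 251], [637, 194], [698, 197]]
-27 0 [[626, 331], [676, 333], [623, 249], [674, 251], [631, 194], [692, 196]]
-27 0.05 [[616, 330], [666, 333], [613, 248], [663, 251], [627, 194], [687, 197]]
-25 0 [[620, 331], [670, 333], [616, 248], [667, 250], [625, 194], [686, 196]]
-28 0.1 [[610, 330], [659, 333], [606, 247], [656, 251], [626, 193], [686, 197]]
```

servo_tool(motion=[{"wx": -0.002, "wy": 0.001, "wz": 0, "dx": 0.003, "dy": 0.048, "dz": 0.2, "fingers": -0.5}, {"wx": -0.002, "wy": 0.001, "wz": 0, "dx": 0.003, "dy": 0.048, "dz": 0.4, "fingers": -0.5}, {"wx": -0.002, "wy": 0.001, "wz": 0, "dx": 0.003, "dy": 0.048, "dz": 0.6, "fingers": -0.5}, {"wx": -0.002, "wy": 0.001, "wz": 0, "dx": 0.003, "dy": 0.048, "dz": 0.79, "fingers": -0.5}, {"wx": -0.002, "wy": 0.001, "wz": 0, "dx": 0.003, "dy": 0.048, "dz": 0.79, "fingers": -0.5}, {"wx": -0.002, "wy": 0.001, "wz": 0, "dx": 0.003, "dy": 0.048, "dz": 0.79, "fingers": -0.5}])

```text
clock: 26.65
eef_pos: [635.9, -182.9, 37.2]
eef_rot: [-3.14, -0.001, 1.526]
wrist_force: [0.3, 0.0, 0.5]
finger_gap: 70.5
finger_force: 0.0
```

servo_tool(motion=[{"wx": 0, "wy": 0, "wz": 0, "dx": 0, "dy": 0, "dz": 0, "fingers": 0.0}, {"wx": 0, "wy": 0, "wz": 0, "dx": 0, "dy": 0, "dz": 0, "fingers": 0.3}, {"wx": 0, "wy": 0, "wz": 0, "dx": 0, "dy": 0, "dz": 0, "fingers": 0.6}, {"wx": 0, "wy": 0, "wz": 0, "dx": 0, "dy": 0, "dz": 0, "fingers": 0.6}, {"wx": 0, "wy": 0, "wz": 0, "dx": 0, "dy": 0, "dz": 0, "fingers": 0.6}], newtons=40)

```text
clock: 27.15
eef_pos: [636.0, -182.9, 37.0]
eef_rot: [-3.14, -0.001, 1.526]
wrist_force: [-0.4, -0.4, 1.8]
finger_gap: 39.1
finger_force: 40.0
```

Run:
```python
from plan import *
from go import TR,RT
p,R,s=cur(); print(p,s["finger_gap"],s["clock"])
tg=TR+RT@[0,-7,p[2]+60]
print(tg,delta(tg,RT@T0))
```

```text
[ 635.98738567 -182.89383202   37.04241057] 39.11284214358343 27.15
[561.23637226 133.40559925 158.90123013] (array([ 3.127, -0.889, -1.216]), array([-0.2621,  0.0108, -0.0024]))
```

servo_tool(motion=[{"wx": 0, "wy": 0, "wz": 0, "dx": 0, "dy": 0, "dz": -0.2, "fingers": 0.6}, {"wx": 0, "wy": 0, "wz": 0, "dx": 0, "dy": 0, "dz": -0.6, "fingers": 0.6}, {"wx": 0, "wy": 0, "wz": 0, "dx": 0, "dy": 0, "dz": -1, "fingers": 0.6}, {"wx": 0, "wy": 0, "wz": 0, "dx": 0, "dy": 0, "dz": -1, "fingers": 0.6}])

```text
clock: 27.55
eef_pos: [638.0, -183.6, 142.8]
eef_rot: [3.135, 0.002, 1.526]
wrist_force: [-0.6, 0.2, -1.8]
finger_gap: 39.2
finger_force: 40.0
```

servo_tool(motion=[{"wx": 0, "wy": 0, "wz": 0, "dx": 0.2, "dy": -0.2, "dz": -0.3, "fingers": 0.6}, {"wx": 0, "wy": 0, "wz": 0, "dx": 0.6, "dy": -0.6, "dz": -0.6, "fingers": 0.6}, {"wx": 0, "wy": 0, "wz": 0, "dx": 1, "dy": -1, "dz": -0.8, "fingers": 0.6}, {"wx": 0, "wy": 0, "wz": 0, "dx": 1, "dy": -1, "dz": -0.8, "fingers": 0.6}, {"wx": 0, "wy": 0, "wz": 0, "dx": 1, "dy": -1, "dz": -0.8, "fingers": 0.6}])

```text
clock: 28.05
eef_pos: [539.7, -76.9, 218.3]
eef_rot: [3.142, -0.001, 1.528]
wrist_force: [0.8, -0.9, -1.5]
finger_gap: 39.1
finger_force: 40.0
```

servo_tool(motion=[{"wx": 0, "wy": 0, "wz": 0, "dx": 0.4, "dy": 0, "dz": 0, "fingers": 0.6}, {"wx": 0, "wy": 0, "wz": 0, "dx": 0.8, "dy": 0, "dz": 0, "fingers": 0.6}, {"wx": 0, "wy": 0, "wz": 0, "dx": 1, "dy": 0, "dz": 0, "fingers": 0.6}, {"wx": 0, "wy": 0, "wz": 0, "dx": 1, "dy": 0, "dz": 0, "fingers": 0.6}])

```text
clock: 28.45
eef_pos: [545.2, 23.0, 215.7]
eef_rot: [-3.138, -0.001, 1.529]
wrist_force: [0.4, -0.9, -2.3]
finger_gap: 39.1
finger_force: 40.0
```

servo_tool(motion=[{"wx": -0.065, "wy": 0.003, "wz": -0.001, "dx": 0.3, "dy": 0, "dz": 0, "fingers": 0.6}, {"wx": -0.13, "wy": 0.006, "wz": -0.002, "dx": 0.6, "dy": 0, "dz": 0, "fingers": 0.6}, {"wx": -0.196, "wy": 0.008, "wz": -0.002, "dx": 0.9, "dy": 0, "dz": 0, "fingers": 0.6}, {"wx": -0.262, "wy": 0.011, "wz": -0.002, "dx": 1, "dy": 0, "dz": 0, "fingers": 0.6}, {"wx": -0.262, "wy": 0.011, "wz": -0.002, "dx": 1, "dy": 0, "dz": 0, "fingers": 0.6}, {"wx": -0.262, "wy": 0.011, "wz": -0.002, "dx": 1, "dy": 0, "dz": 0, "fingers": 0.6}, {"wx": -0.262, "wy": 0.011, "wz": -0.002, "dx": 1, "dy": 0, "dz": 0, "fingers": 0.6}])

```text
clock: 29.15
eef_pos: [550.4, 120.1, 217.2]
eef_rot: [2.621, -0.02, 1.534]
wrist_force: [0.5, -0.5, -1.4]
finger_gap: 38.8
finger_force: 40.0
```

```bash
python3 go.py 0 37 0 -8 70
python3 - <<'E'
from plan import *
from fit import *
p,R,s=cur(); Ro_=R@T0.T
c=camera("scene")
L=[d for d in trace("key",c)]
L=[d for d in L if np.hypot(*(np.array(d["location"])-proj(c,p)[0]))<25]
for d in L[:1]:
    m=d["pixels"]; w=win(m); mm=m[w[1]:w[1]+w[3],w[0]:w[0]+w[2]]
    def cst(t): return np.abs(sil(c,M["key"],Ro_,p-Ro_@[0,t[0],t[1]],w)-mm).sum()/m.sum()
    r=minimize(cst,[0,37],method="Nelder-Mead",options=dict(initial_simplex=[[0,37],[4,37],[0,42]]))
    print(d["conf"],d["location"],m.sum(),r.x,r.fun)
E
```

```text
part now in tray [ 20.31 -19.52 115.97] F tray [-0.3 -0.5 -1.5] clock 29.1
delta [ 0.115 -0.202  0.46 ] [-0.0012  0.0005 -0.001 ]
0.78 [286.0, 122.0] 358 [ 1.64532471 36.7492981 ] 0.1686888966480447
```

servo_tool(motion=[{"wx": -0.001, "wy": 0, "wz": -0.001, "dx": 0.13, "dy": -0.202, "dz": 0, "fingers": 0.6}, {"wx": -0.001, "wy": 0, "wz": -0.001, "dx": 0.13, "dy": -0.202, "dz": 0.2, "fingers": 0.6}, {"wx": -0.001, "wy": 0, "wz": -0.001, "dx": 0.13, "dy": -0.202, "dz": 0.4, "fingers": 0.6}, {"wx": -0.001, "wy": 0, "wz": -0.001, "dx": 0.13, "dy": -0.202, "dz": 0.45, "fingers": 0.6}, {"wx": -0.001, "wy": 0, "wz": -0.001, "dx": 0.13, "dy": -0.202, "dz": 0.45, "fingers": 0.6}])

```text
clock: 29.75
eef_pos: [555.2, 134.5, 167.7]
eef_rot: [2.619, -0.019, 1.536]
wrist_force: [-0.7, 0.3, -1.3]
finger_gap: 39.2
finger_force: 40.0
```

```bash
python3 go.py 0.3 37 0 -6 58
python3 - <<'E'
from h import *
from go import TR,RT
ims=[]
for n in("scene","top"):
    c=camera(n)
    im=np.array(c["image"])[:,:,::-1]; u,v=proj(c,TR+RT@[0,0,40])[0].astype(int); x0,y0=u-33,v-40
    ims.append(cv2.convertScaleAbs(cv2.resize(im[y0:y0+80,x0:x0+66],None,fx=6,fy=6,interpolation=cv2.INTER_CUBIC),alpha=1.6))
cv2.imwrite("pics/ov5.png",np.hstack(ims))
E
```

```text
part now in tray [-0.86 -6.28 70.66] F tray [-1.3  0.3 -0.8] clock 29.8
delta [0.003 0.009 0.127] [-0.0004  0.0003  0.0003]
```

View pics/ov5.png

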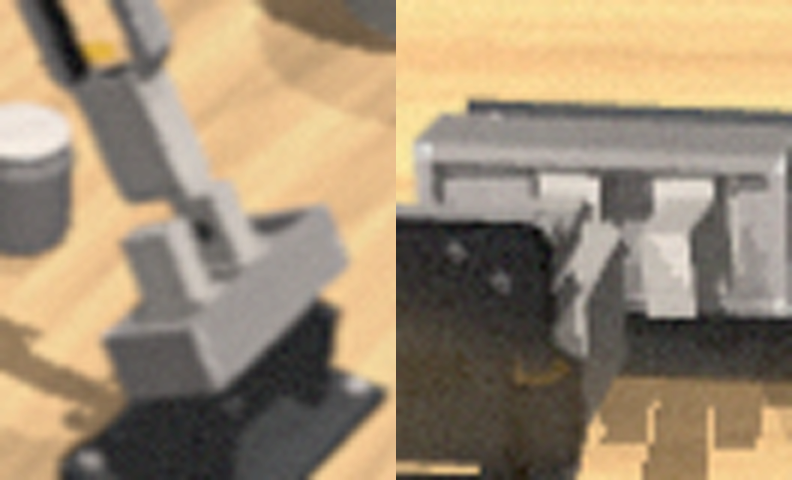

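The key's foot (crop 165,200) sits over the gap between the two necks (155,235 and 215,195). I'll descend by feel.

servo_tool(motion=[{"wx": 0, "wy": 0, "wz": 0, "dx": 0.003, "dy": 0.009, "dz": 0.03, "fingers": 0.6}, {"wx": 0, "wy": 0, "wz": 0, "dx": 0.003, "dy": 0.009, "dz": 0.06, "fingers": 0.6}, {"wx": 0, "wy": 0, "wz": 0, "dx": 0.003, "dy": 0.009, "dz": 0.09, "fingers": 0.6}, {"wx": 0, "wy": 0, "wz": 0, "dx": 0.003, "dy": 0.009, "dz": 0.11, "fingers": 0.6}, {"wx": 0, "wy": 0, "wz": 0, "dx": 0.003, "dy": 0.009, "dz": 0.11, "fingers": 0.6}])

```text
clock: 30.35
eef_pos: [561.3, 135.2, 158.8]
eef_rot: [2.618, -0.02, 1.537]
wrist_force: [0.1, -0.2, -1.8]
finger_gap: 39.2
finger_force: 40.0
```

```bash
python3 go.py 0.3 37
```

```text
part now in tray [-0.07 -5.48 59.98] F tray [-0.8 -0.2 -1.6] clock 30.4
```

servo_tool(motion=[{"wx": 0, "wy": 0, "wz": 0, "dx": 0, "dy": 0, "dz": 0.02, "fingers": 0.6}, {"wx": 0, "wy": 0, "wz": 0, "dx": 0, "dy": 0, "dz": 0.04, "fingers": 0.6}, {"wx": 0, "wy": 0, "wz": 0, "dx": 0, "dy": 0, "dz": 0.07, "fingers": 0.6}, {"wx": 0, "wy": 0, "wz": 0, "dx": 0, "dy": 0, "dz": 0.1, "fingers": 0.6}, {"wx": 0, "wy": 0, "wz": 0, "dx": 0, "dy": 0, "dz": 0.1, "fingers": 0.6}])

```text
clock: 30.85
eef_pos: [566.3, 135.2, 150.0]
eef_rot: [2.618, -0.019, 1.537]
wrist_force: [0.0, 0.1, -1.7]
finger_gap: 38.9
finger_force: 40.0
```

```bash
python3 go.py 0.3 37
```

```text
part now in tray [-0.15 -5.54 49.8 ] F tray [-0.9  0.1 -1.5] clock 30.9
```

servo_tool(motion=[{"wx": 0, "wy": 0, "wz": 0, "dx": 0, "dy": 0, "dz": 0.03, "fingers": 0.6}, {"wx": 0, "wy": 0, "wz": 0, "dx": 0, "dy": 0, "dz": 0.06, "fingers": 0.6}, {"wx": 0, "wy": 0, "wz": 0, "dx": 0, "dy": 0, "dz": 0.09, "fingers": 0.6}, {"wx": 0, "wy": 0, "wz": 0, "dx": 0, "dy": 0, "dz": 0.12, "fingers": 0.6}, {"wx": 0, "wy": 0, "wz": 0, "dx": 0, "dy": 0, "dz": 0.15, "fingers": 0.6}, {"wx": 0, "wy": 0, "wz": 0, "dx": 0, "dy": 0, "dz": 0.17, "fingers": 0.6}, {"wx": 0, "wy": 0, "wz": 0, "dx": 0, "dy": 0, "dz": 0.17, "fingers": 0.6}])

```text
clock: 31.55
eef_pos: [574.8, 135.3, 135.4]
eef_rot: [2.618, -0.02, 1.537]
wrist_force: [-0.2, -0.1, -2.0]
finger_gap: 39.1
finger_force: 40.0
```

```bash
python3 go.py 0.3 37
```

```text
part now in tray [-0.04 -5.45 32.94] F tray [-1.2 -0.2 -1.6] clock 31.6
```

servo_tool(motion=[{"wx": 0, "wy": 0, "wz": 0, "dx": -0.015, "dy": 0, "dz": 0, "fingers": 0.6}, {"wx": 0, "wy": 0, "wz": 0, "dx": -0.03, "dy": 0, "dz": 0, "fingers": 0.6}, {"wx": 0, "wy": 0, "wz": 0, "dx": -0.04, "dy": 0, "dz": 0, "fingers": 0.6}, {"wx": 0, "wy": 0, "wz": 0, "dx": -0.04, "dy": 0, "dz": 0, "fingers": 0.6}])

```text
clock: 31.95
eef_pos: [574.7, 131.2, 135.9]
eef_rot: [2.617, -0.02, 1.537]
wrist_force: [0.1, 0.6, -1.1]
finger_gap: 38.7
finger_force: 40.0
```

servo_tool(motion=[{"wx": 0, "wy": 0, "wz": 0, "dx": -0.01, "dy": 0, "dz": 0, "fingers": 0.6}, {"wx": 0, "wy": 0, "wz": 0, "dx": -0.02, "dy": 0, "dz": 0, "fingers": 0.6}, {"wx": 0, "wy": 0, "wz": 0, "dx": -0.02, "dy": 0, "dz": 0, "fingers": 0.6}])

```text
clock: 32.25
eef_pos: [574.6, 129.2, 135.7]
eef_rot: [2.617, -0.02, 1.537]
wrist_force: [0.6, 0.1, -0.6]
finger_gap: 39.4
finger_force: 40.0
```

```bash
python3 go.py 0.3 37
```

```text
part now in tray [  0.15 -11.54  33.25] F tray [ 0.2  0.1 -0.9] clock 32.2
```

servo_tool(motion=[{"wx": 0, "wy": 0, "wz": 0, "dx": -0.01, "dy": 0, "dz": 0, "fingers": 0.6}, {"wx": 0, "wy": 0, "wz": 0, "dx": -0.02, "dy": 0, "dz": 0, "fingers": 0.6}, {"wx": 0, "wy": 0, "wz": 0, "dx": -0.02, "dy": 0, "dz": 0, "fingers": 0.6}])

```text
clock: 32.55
eef_pos: [574.6, 127.2, 135.6]
eef_rot: [2.617, -0.02, 1.537]
wrist_force: [0.3, -0.1, -1.5]
finger_gap: 39.1
finger_force: 40.0
```

```bash
python3 go.py 0.3 37
```

```text
part now in tray [  0.17 -13.53  33.24] F tray [-0.5 -0.2 -1.5] clock 32.5
```

servo_tool(motion=[{"wx": 0, "wy": 0, "wz": 0, "dx": -0.01, "dy": 0, "dz": 0, "fingers": 0.6}, {"wx": 0, "wy": 0, "wz": 0, "dx": -0.02, "dy": 0, "dz": 0, "fingers": 0.6}, {"wx": 0, "wy": 0, "wz": 0, "dx": -0.02, "dy": 0, "dz": 0, "fingers": 0.6}])

```text
clock: 32.85
eef_pos: [574.5, 125.2, 135.7]
eef_rot: [2.617, -0.02, 1.537]
wrist_force: [0.3, 0.2, -1.5]
finger_gap: 38.9
finger_force: 40.0
```

```bash
python3 go.py 0.3 37
```

```text
part now in tray [  0.22 -15.52  33.27] F tray [-0.5  0.2 -1.5] clock 32.9
```

servo_tool(motion=[{"wx": 0, "wy": 0, "wz": 0, "dx": -0.01, "dy": 0, "dz": 0, "fingers": 0.6}, {"wx": 0, "wy": 0, "wz": 0, "dx": -0.015, "dy": 0, "dz": 0, "fingers": 0.6}, {"wx": 0, "wy": 0, "wz": 0, "dx": -0.015, "dy": 0, "dz": 0, "fingers": 0.6}])

```text
clock: 33.15
eef_pos: [574.5, 123.8, 135.7]
eef_rot: [2.617, -0.02, 1.537]
wrist_force: [-0.2, 0.5, -1.0]
finger_gap: 39.0
finger_force: 40.0
```

```bash
python3 go.py 0.3 37
```

```text
part now in tray [  0.26 -16.9   33.3 ] F tray [-0.7  0.5 -0.8] clock 33.1
```

servo_tool(motion=[{"wx": 0, "wy": 0, "wz": 0, "dx": -0.01, "dy": 0, "dz": 0, "fingers": 0.6}, {"wx": 0, "wy": 0, "wz": 0, "dx": -0.015, "dy": 0, "dz": 0, "fingers": 0.6}, {"wx": 0, "wy": 0, "wz": 0, "dx": -0.015, "dy": 0, "dz": 0, "fingers": 0.6}])

```text
clock: 33.45
eef_pos: [574.4, 122.3, 135.6]
eef_rot: [2.617, -0.02, 1.537]
wrist_force: [-0.8, 3.1, 0.2]
finger_gap: 39.0
finger_force: 40.0
```

```bash
python3 go.py 0.3 37
```

```text
part now in tray [  0.2 -18.4  33.3] F tray [-0.7  3.1  0.6] clock 33.5
```

servo_tool(motion=[{"wx": 0, "wy": 0, "wz": 0, "dx": 0.03, "dy": 0, "dz": 0, "fingers": 0.6}, {"wx": 0, "wy": 0, "wz": 0, "dx": 0.06, "dy": 0, "dz": 0, "fingers": 0.6}, {"wx": 0, "wy": 0, "wz": 0, "dx": 0.09, "dy": 0, "dz": 0, "fingers": 0.6}, {"wx": 0, "wy": 0, "wz": 0, "dx": 0.12, "dy": 0, "dz": 0, "fingers": 0.6}, {"wx": 0, "wy": 0, "wz": 0, "dx": 0.14, "dy": 0, "dz": 0, "fingers": 0.6}, {"wx": 0, "wy": 0, "wz": 0, "dx": 0.14, "dy": 0, "dz": 0, "fingers": 0.6}])

```text
clock: 34.05
eef_pos: [574.9, 136.5, 135.8]
eef_rot: [2.617, -0.02, 1.537]
wrist_force: [0.3, -0.8, -2.1]
finger_gap: 39.2
finger_force: 40.0
```

```bash
python3 go.py 0.3 37
python3 - <<'E'
from h import *
from go import TR,RT
ims=[]
for n in("scene","top"):
    c=camera(n)
    im=np.array(c["image"])[:,:,::-1]; u,v=proj(c,TR+RT@[0,0,30])[0].astype(int); x0,y0=u-33,v-33
    ims.append(cv2.convertScaleAbs(cv2.resize(im[y0:y0+66,x0:x0+66],None,fx=6,fy=6,interpolation=cv2.INTER_CUBIC),alpha=1.6))
cv2.imwrite("pics/ov6.png",np.hstack(ims))
E
```

```text
part now in tray [ 0.18 -4.21 33.25] F tray [-0.7 -0.8 -2. ] clock 34.0
```

View pics/ov6.png

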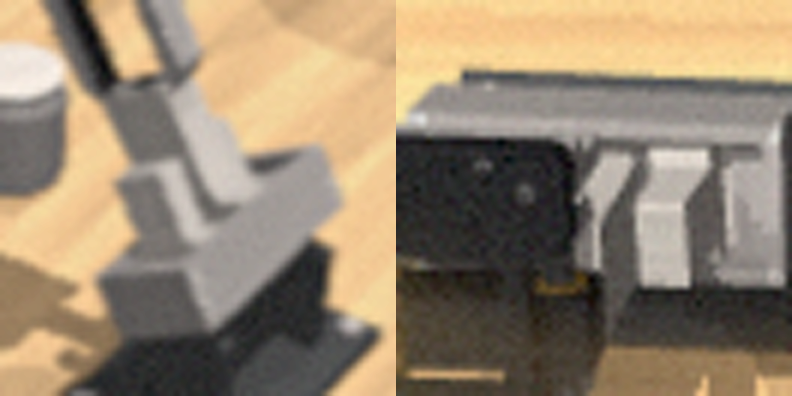

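The top crop shows the short bracket's neck top at (637–690,205) and its shelf at (648–710,155). I'll convert these to a tray y.

```bash
python3 - <<'E'
from fit import *
from go import TR,RT
c=camera("top"); u,v=proj(c,TR+RT@[0,0,30])[0].astype(int); x0,y0=u-33,v-33
f=lambda X:(((proj(c,np.array(X,float)@RT.T+TR)-[x0,y0]+.5)*6)+[396,0]).round().astype(int)
P=np.array([[-14,6,64],[-14,-10,64],[14,6,64],[14,-10,64],[20,10,28],[20,-10,28]],float)
for y,l in((-31.25,0),(-28,0),(-25,0)):
    print(y,f(P@Ro.from_euler("x",-l).as_matrix().T+[-2,y,0]).tolist())
print("tray right rim outer/inner, far",f([[28,-61.25,28],[-28,-61.25,28],[22,-55.25,28],[-22,-55.25,28],[22,-43.25,20],[-22,-43.25,20]]).tolist())
im=np.array(c["image"]).astype(int).sum(2)
for vv in (y0+26,y0+35,y0+42): print(vv-y0,im[vv,x0+35:x0+66].tolist())
E
python3 go.py 0.3 37
```

```text
-31.25 [[657, 290], [707, 292], [654, 207], [705, 209], [662, 153], [723, 155]]
-28 [[647, 289], [697, 291], [644, 207], [695, 209], [652, 152], [713, 155]]
-25 [[638, 289], [688, 291], [634, 206], [685, 208], [643, 152], [704, 154]]
tray right rim outer/inner, far [[784, 128], [786, 288], [766, 145], [768, 270], [733, 136], [736, 261]]
26 [349, 335, 343, 338, 276, 199, 226, 349, 406, 405, 406, 402, 409, 403, 404, 407, 401, 236, 160, 195, 216, 245, 237, 237, 250, 247, 315, 334, 326, 178, 133]
35 [170, 143, 153, 164, 216, 354, 351, 353, 356, 354, 356, 360, 353, 198, 169, 149, 164, 163, 156, 176, 359, 306, 281, 276, 325, 329, 328, 328, 324, 218, 113]
42 [145, 146, 149, 150, 165, 258, 354, 349, 343, 344, 349, 350, 338, 302, 161, 167, 170, 222, 260, 201, 240, 253, 268, 279, 279, 270, 277, 282, 275, 237, 107]
part now in tray [ 0.09 -4.5  33.22] F tray [-1.  -0.8 -2.6] clock 34.2
```

servo_tool(motion=[{"wx": 0, "wy": 0, "wz": 0, "dx": -0.02, "dy": 0, "dz": 0, "fingers": 0.6}, {"wx": 0, "wy": 0, "wz": 0, "dx": -0.035, "dy": 0, "dz": 0.01, "fingers": 0.6}, {"wx": 0, "wy": 0, "wz": 0, "dx": -0.035, "dy": 0, "dz": 0.04, "fingers": 0.6}, {"wx": 0, "wy": 0, "wz": 0, "dx": -0.035, "dy": 0, "dz": 0.06, "fingers": 0.6}, {"wx": 0, "wy": 0, "wz": 0, "dx": -0.035, "dy": 0, "dz": 0.08, "fingers": 0.6}, {"wx": 0, "wy": 0, "wz": 0, "dx": -0.035, "dy": 0, "dz": 0.08, "fingers": 0.6}])

```text
clock: 34.8
eef_pos: [578.7, 132.8, 128.4]
eef_rot: [2.618, -0.02, 1.537]
wrist_force: [-0.3, -0.6, -2.5]
finger_gap: 38.7
finger_force: 40.0
```

```bash
python3 go.py 0.3 37
```

```text
part now in tray [-0.06 -7.95 24.92] F tray [-1.5 -0.6 -2. ] clock 34.8
```

servo_tool(motion=[{"wx": 0, "wy": 0, "wz": 0, "dx": 0, "dy": 0, "dz": 0.015, "fingers": 0.6}, {"wx": 0, "wy": 0, "wz": 0, "dx": 0, "dy": 0, "dz": 0.03, "fingers": 0.6}, {"wx": 0, "wy": 0, "wz": 0, "dx": 0, "dy": 0, "dz": 0.05, "fingers": 0.6}, {"wx": 0, "wy": 0, "wz": 0, "dx": 0, "dy": 0, "dz": 0.06, "fingers": 0.6}, {"wx": 0, "wy": 0, "wz": 0, "dx": 0, "dy": 0, "dz": 0.06, "fingers": 0.6}])

```text
clock: 35.3
eef_pos: [582.0, 132.7, 123.9]
eef_rot: [2.617, -0.02, 1.537]
wrist_force: [-1.6, -1.6, 1.4]
finger_gap: 39.2
finger_force: 40.0
```

```bash
python3 go.py 0.3 37
```

```text
part now in tray [ 0.44 -7.97 19.33] F tray [-0.6 -1.6  2. ] clock 35.3
```

servo_tool(motion=[{"wx": 0, "wy": 0, "wz": 0, "dx": 0, "dy": 0, "dz": 0.015, "fingers": 0.6}, {"wx": 0, "wy": 0, "wz": 0, "dx": 0, "dy": 0, "dz": 0.03, "fingers": 0.6}, {"wx": 0, "wy": 0, "wz": 0, "dx": 0, "dy": 0, "dz": 0.04, "fingers": 0.6}, {"wx": 0, "wy": 0, "wz": 0, "dx": 0, "dy": 0, "dz": 0.05, "fingers": 0.6}, {"wx": 0, "wy": 0, "wz": 0, "dx": 0, "dy": 0, "dz": 0.05, "fingers": 0.6}])

```text
clock: 35.8
eef_pos: [584.2, 132.7, 118.9]
eef_rot: [2.618, -0.02, 1.537]
wrist_force: [1.1, -0.5, -1.5]
finger_gap: 38.9
finger_force: 40.0
```

```bash
python3 go.py 0.3 37
```

```text
part now in tray [-0.09 -8.   13.97] F tray [ 0.2 -0.5 -1.9] clock 35.8
```

Wedged through, and the force is low again. Going on down.

servo_tool(motion=[{"wx": 0, "wy": 0, "wz": 0, "dx": 0, "dy": 0, "dz": 0.02, "fingers": 0.6}, {"wx": 0, "wy": 0, "wz": 0, "dx": 0, "dy": 0, "dz": 0.04, "fingers": 0.6}, {"wx": 0, "wy": 0, "wz": 0, "dx": 0, "dy": 0, "dz": 0.06, "fingers": 0.6}, {"wx": 0, "wy": 0, "wz": 0, "dx": 0, "dy": 0, "dz": 0.08, "fingers": 0.6}, {"wx": 0, "wy": 0, "wz": 0, "dx": 0, "dy": 0, "dz": 0.08, "fingers": 0.6}])

```text
clock: 36.3
eef_pos: [588.3, 132.7, 112.1]
eef_rot: [2.618, -0.02, 1.537]
wrist_force: [0.6, -0.9, -2.4]
finger_gap: 39.2
finger_force: 40.0
```

```bash
python3 go.py 0.3 37
```

```text
part now in tray [ 0.1  -7.98  5.97] F tray [-0.6 -0.9 -2.4] clock 36.3
```

servo_tool(motion=[{"wx": 0, "wy": 0, "wz": 0, "dx": 0, "dy": 0, "dz": 0.02, "fingers": 0.6}, {"wx": 0, "wy": 0, "wz": 0, "dx": 0, "dy": 0, "dz": 0.04, "fingers": 0.6}, {"wx": 0, "wy": 0, "wz": 0, "dx": 0, "dy": 0, "dz": 0.055, "fingers": 0.6}, {"wx": 0, "wy": 0, "wz": 0, "dx": 0, "dy": 0, "dz": 0.065, "fingers": 0.6}, {"wx": 0, "wy": 0, "wz": 0, "dx": 0, "dy": 0, "dz": 0.065, "fingers": 0.6}])

```text
clock: 36.8
eef_pos: [591.5, 132.8, 106.6]
eef_rot: [2.617, -0.02, 1.537]
wrist_force: [0.9, -1.1, -1.9]
finger_gap: 38.9
finger_force: 40.0
```

```bash
python3 go.py 0.3 37
```

```text
part now in tray [ 0.11 -7.91 -0.39] F tray [-0.1 -1.1 -2.1] clock 36.8
```

servo_tool(motion=[{"wx": 0, "wy": 0, "wz": 0, "dx": 0, "dy": 0, "dz": 0.01, "fingers": 0.6}, {"wx": 0, "wy": 0, "wz": 0, "dx": 0, "dy": 0, "dz": 0.02, "fingers": 0.6}, {"wx": 0, "wy": 0, "wz": 0, "dx": 0, "dy": 0, "dz": 0.02, "fingers": 0.6}])

```text
clock: 37.1
eef_pos: [592.5, 133.1, 106.2]
eef_rot: [2.616, -0.02, 1.537]
wrist_force: [-13.8, -0.0, 15.5]
finger_gap: 38.9
finger_force: 40.0
```

```bash
python3 go.py 0.3 37
```

```text
part now in tray [ 0.78 -7.6  -1.23] F tray [-4.2 -0.2 20.3] clock 37.1
```

servo_tool(motion=[{"wx": 0, "wy": 0, "wz": 0, "dx": 0, "dy": 0, "dz": 0, "fingers": 0.1}, {"wx": 0, "wy": 0, "wz": 0, "dx": 0, "dy": 0, "dz": 0, "fingers": -0.1}, {"wx": 0, "wy": 0, "wz": 0, "dx": 0, "dy": 0, "dz": 0, "fingers": -0.4}, {"wx": 0, "wy": 0, "wz": 0, "dx": 0, "dy": 0, "dz": 0, "fingers": -0.4}])

```text
clock: 37.5
eef_pos: [592.6, 132.8, 104.9]
eef_rot: [2.617, -0.02, 1.537]
wrist_force: [1.0, -1.0, 0.8]
finger_gap: 62.9
finger_force: 0.0
```

servo_tool(motion=[{"wx": 0, "wy": 0, "wz": 0, "dx": 0, "dy": 0, "dz": -0.2, "fingers": -0.4}, {"wx": 0, "wy": 0, "wz": 0, "dx": 0, "dy": 0, "dz": -0.6, "fingers": -0.4}, {"wx": 0, "wy": 0, "wz": 0, "dx": 0, "dy": 0, "dz": -1, "fingers": -0.4}, {"wx": 0, "wy": 0, "wz": 0, "dx": 0, "dy": 0, "dz": -1, "fingers": -0.4}])

```text
clock: 37.9
eef_pos: [542.7, 133.3, 196.5]
eef_rot: [2.611, -0.022, 1.538]
wrist_force: [0.8, 0.3, -0.4]
finger_gap: 65.7
finger_force: 0.0
```

servo_tool(motion=[{"wx": 0, "wy": 0, "wz": 0, "dx": -0.4, "dy": 0, "dz": -0.3, "fingers": -0.4}, {"wx": 0, "wy": 0, "wz": 0, "dx": -0.8, "dy": 0, "dz": -0.5, "fingers": -0.4}, {"wx": 0, "wy": 0, "wz": 0, "dx": -1, "dy": 0, "dz": -0.5, "fingers": -0.4}, {"wx": 0, "wy": 0, "wz": 0, "dx": -1, "dy": 0, "dz": -0.5, "fingers": -0.4}, {"wx": 0, "wy": 0, "wz": 0, "dx": -1, "dy": 0, "dz": -0.5, "fingers": -0.4}])

```text
clock: 38.4
eef_pos: [514.1, 32.6, 232.3]
eef_rot: [2.618, -0.02, 1.536]
wrist_force: [0.4, -0.3, -0.3]
finger_gap: 66.0
finger_force: 0.0
```

Run:
```python
from fit import *
from go import TR,RT
print(read_state()["clock"])
c=camera("top"); im=np.array(c["image"]).astype(int).sum(2)
# brightness along tray y at neck-top height: x=0 row at z=64; and shelves x=18,z=28
for nm,x,z in(("tops",-2,64),("shelf",17,28)):
    ys=np.arange(24,-60,-1.0); uv=proj(c,np.array([[x,y,z] for y in ys],float)@RT.T+TR).astype(np.float32)
    v=cv2.remap(im.astype(np.float32),uv[:,:1],uv[:,1:],cv2.INTER_LINEAR).ravel()
    print(nm," ".join(f"{int(y)}:{int(b)}" for y,b in zip(ys,v)))
print("expected tops: long 23.25..7.25 key 2..-20 short -25.25..-41.25; shelf long 23..3, key none.., short -21..-41")
```

```text
38.4
tops 24:345 23:366 22:392 21:398 20:395 19:393 18:391 17:397 16:402 15:400 14:399 13:397 12:396 11:397 10:394 9:384 8:335 7:243 6:198 5:188 4:242 3:318 2:352 1:373 0:311 -1:240 -2:175 -3:118 -4:119 -5:121 -6:125 -7:127 -8:128 -9:127 -10:122 -11:127 -12:142 -13:197 -14:274 -15:333 -16:382 -17:364 -18:330 -19:248 -20:174 -21:267 -22:348 -23:379 -24:400 -25:397 -26:395 -27:396 -28:398 -29:399 -30:398 -31:395 -32:395 -33:396 -34:394 -35:391 -36:332 -37:265 -38:201 -39:145 -40:147 -41:150 -42:157 -43:166 -44:180 -45:182 -46:163 -47:165 -48:192 -49:220 -50:248 -51:259 -52:266 -53:266 -54:266 -55:265 -56:266 -57:269 -58:272 -59:279
shelf 24:271 23:287 22:352 21:390 20:387 19:387 18:387 17:389 16:391 15:393 14:396 13:394 12:388 11:386 10:390 9:391 8:392 7:390 6:387 5:371 4:350 3:340 2:334 1:329 0:326 -1:329 -2:333 -3:337 -4:341 -5:333 -6:326 -7:329 -8:332 -9:335 -10:337 -11:337 -12:336 -13:336 -14:335 -15:328 -16:312 -17:274 -18:252 -19:293 -20:327 -21:350 -22:372 -23:385 -24:394 -25:394 -26:395 -27:396 -28:396 -29:394 -30:393 -31:392 -32:390 -33:385 -34:385 -35:388 -36:387 -37:385 -38:325 -39:241 -40:191 -41:160 -42:169 -43:192 -44:211 -45:230 -46:231 -47:229 -48:231 -49:234 -50:238 -51:242 -52:248 -53:251 -54:274 -55:296 -56:312 -57:325 -58:325 -59:320
expected tops: long 23.25..7.25 key 2..-20 short -25.25..-41.25; shelf long 23..3, key none.., short -21..-41
```

The carrier profile in the last top image (tray y):
- **Key:** centre about −8 mm, and it met the floor at the same height as the brackets.
- **Long bracket:** about +13 mm, upright.
- **Short bracket:** about −29 to −30 mm, leaning about 0.05 rad.

All are within the limits, so I'm handing in.

```bash
python3 -c "
from cell import *
print(sign_off())"
```

```text
the job is handed in; nothing more can be done
None
```

I placed both brackets and the key block in the carrier and handed the job in at about 38 s. By my camera and force measurements all three are within the limits, with the short bracket leaning about 0.05 rad (limit 0.13), but no verdict came back.

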